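Turn over the mirrored oven-shelf bracket

ROBOT

A 6-joint arm with a two-finger parallel gripper is mounted at the origin on the work surface. World frame = base frame: x ahead of the robot, y to its left, z up, the work surface at z = 0. Lengths are in m, angles in rad, forces in N, time in s.
With the tool pointing down it reaches from about 0.225 to 0.875 m from the base axis. Payload 3.4 kg.
Tool frame: the origin (TCP) lies midway between the tips of the shut fingers; the grasp point (between the pads) lies 19 mm behind it; x points along the fingers, y is the direction in which the jaws open and shut, and the axes are right-handed (so a half turn about x gives the same grasp; the last joint's range is limited). The gripper opens to 85 mm and grips with 20 to 120 N. Pads are 22 mm wide; open, the fingers measure 114 mm over their backs; the gripper's body (76 mm by 85 mm) begins 54 mm behind the grasp point. The pads swing forward as they close: fully open they stand 13 mm farther back than shut.
Start: joints at [1.186, 0.276, 1.505, -0, 1.361, -0.121], TCP at [0.15, 0.555, 0.231] pointing down, gripper open.
Joint ranges: [-2.89, 2.89], [-0.75, 2.08], [0.22, 2.7], [-1.18, 4.32], [0.11, 2.71], [-2.7, 2.7]. Speed limits (rad/s): [2.57, 2.57, 3.14, 3.14, 3.14, 3.14].

INTERFACE

Orientations are given as a unit quaternion [w, x, y, z].
In Python, from rig import manip, get_image, get_calibration, ticket gives the robot as it stands. The module is installed in compiled form; this text tells all that it offers.
- The arm moves only by the tool arm_command, never from a script. Its argument "series" is text: rows parted by semicolons, each of 7 numbers parted by spaces: the shift along the tool's x, y, z in units of 0.1 m (1.0 is 0.1 m), then the turn, a rotation vector about the tool's x, y, z in units of pi rad (1.0 is pi rad), then the opening, from -1 (shut) to 1 (fully open), so that 0 is half open. In form: tx ty tz rx ry rz claw; .... A call has 1 to 12 rows; each row shifts and turns the commanded pose from where the row before left it, along the tool's axes as they then stand; what a row does not reach is not made up. A row lasts 1/12 s, in which the tool goes at most 41.7 mm and 7.16 degrees, less where a joint would pass 70% of its speed; a pose out of reach is approached as far as the arm can. A call with a number of a shift or a turn outside -1 to 1 is refused whole. A call with a gripper value outside its range is refused whole. The fingers move at their own pace and stop on an object; "squeeze" is the grip in N (left out, the last holds). Time passes only in rows, so rows that do not move let the fingers close. It gives the time, the measured TCP pose, the force and the opening at its end, in the units of the state.
- manip.get_state(): the state, without advancing time (a new reading comes with each control period).
- get_image(name): name is "scene" or "side" or "wrist"; returns the picture (400x640x3 uint8, red, green, blue); there is no depth.
- get_calibration(name): a dict with "fx", "fy", "cx", "cy" (pixels), "cam_to_world" (4x4, takes a point from camera to world coordinates); the wrist camera has in their place "tool_from_camera" (4x4, takes a point from camera to tool coordinates, whose origin is the TCP and whose axes are the tool frame's). Camera axes: x right, y down, z forward; pixel columns grow to the right and rows downward; lengths in m; the calibration is good to about 2 mm. The wrist camera is an equidistant fisheye: a pixel r from the principal point sees the ray r / f radians off the axis. A picture is of the moment at which its call begins: read the wrist's pose just before it. get_calibration takes no time and is no camera call.
- ticket.sign_off(): hands the job in, once; it reports no verdict.
The state is a dict: "clock": time; "qpos": joint angles; "qd": joint speeds; "effort": joint torques, N m; "position": TCP position; "ee_rot": TCP orientation; "contact_force": force on the tool from outside, world axes, zero at the start; "moment": the same for the moment, N m; "width": finger opening in m.
Only numpy, scipy, OpenCV 4.12 (cv2) and the standard library are available. Lean on these libraries where they do the work, as an engineer would, in place of code of your own. Each camera call takes 0.05 s, during which the arm holds its last target. There are 200 camera calls.

TASK

Three identical L-shaped aluminium brackets for the drying oven's shelves lie ready in the lanes of the sloping rack, but one was put in wrong face up, so that it shows the mirror image of the other two. Turn that one over and lay it back in its own lane like the others: flat on the bed, the whole long arm home against the front rib, the short arm pointing up the slope at the same end as on the others. Leave the other two brackets and the things standing around where they are.

Things in the scene. Friction and masses are not known exactly. Their poses are not given: they have to be found in the camera images.
- bracket_a: L-shaped aluminium bracket, 0.2-0.4 kg: long arm 120 x 26 mm; short arm 26 mm wide, reaching 95 mm from the long arm's outer edge, flush with one end of it; 22 mm thick, both faces alike. Origin: middle of the long arm (13 mm from its outer edge, mid-thickness). x runs along the short arm to its tip, y along the long arm to the end with the short arm (centre line at y = 47 mm), z normal to the faces
- bracket_b: Bracket exactly like bracket_a. Just one of the three is mirrored; it may lie in any lane. All lie with the long arm against the rib. Right way: z points out of the bed and, seen from the robot, the short arm is at the left end. Mirrored: z points into the bed, short arm at the right end
- bracket_c: Bracket exactly like bracket_a. On the rack the outer half of the short arm (beyond 46 mm from the long arm's outer edge) overhangs the bed's upper edge in free air. Stood on the outer edge of its long arm on the bench, a bracket stays standing
- rack_bed: Sloping blue bed of the rack, fixed, 505 mm wide, 46 mm from rib to upper edge, 8 mm thick, rising away from the robot at 35 degrees. Origin on its surface at the foot of the rib, mid-width, 35 mm above the bench. x points up the slope, y along the rib to the robot's left, z out of the bed. A bracket home has its origin at x 13, z 11 mm. Rib 12 mm high, 8 mm thick at the low front edge
- bracket_a_tip (a point): Centre of the end face of bracket_a's short arm, 82 mm along x and 47 mm along y from its origin; same axes
- bracket_b_tip (a point): Centre of the end face of bracket_b's short arm, 82 mm along x and 47 mm along y from its origin; same axes
- bracket_c_tip (a point): Centre of the end face of bracket_c's short arm, 82 mm along x and 47 mm along y from its origin; same axes
- lane0 (a point): Middle of the left lane (seen from the robot) at the foot of the rib; axes as rack_bed. Lanes are 160 mm wide, parted by fins 5 mm thick, 16 mm high, from rib to upper edge
- lane1 (a point): Middle of the middle lane (seen from the robot) at the foot of the rib; axes as rack_bed. Under the bed is a base plate 8 mm high, reaching 20 mm in front of the rib's foot and 80 mm behind; the bench before it is clear
- lane2 (a point): Middle of the right lane (seen from the robot) at the foot of the rib; axes as rack_bed
- jar: Bystander: white plastic jar, 76 mm across, 105 mm tall, loose; origin at the centre of its underside
- roll: Bystander: white paper roll standing on end, 110 mm across, 100 mm tall, loose; origin at the centre of its underside
- balance: Bystander: white bench balance 220 x 190 x 62 mm, standing fast at the robot's left; origin at the centre of its underside
Not all that is in view belongs to the job. What is shaped like the bracket_b but blue is not meant.

How it is judged:
At the end, for the whole second after the job is handed in: The mirrored bracket lies like the others: long arm within 3.5 mm of the rib, flat and parallel within 4 degrees, within 22 mm of mid-lane, short arm up the slope at the left end; all at rest; other brackets moved under 12 mm (tips 15 mm), jar and roll under 30 mm (x of bracket_b in the frame of rack_bed between 0.008 and 0.0165 m and z of bracket_b in the frame of rack_bed between 0.008 and 0.0145 m and x of bracket_b_tip in the frame of rack_bed between 0.085 and 0.105 m and angle between the x axis of bracket_b and the x axis of rack_bed, either way round below 0.07 rad and angle between the z axis of bracket_b and the z axis of rack_bed, either way round below 0.07 rad and ((y of bracket_b in the frame of lane0 between -0.022 and 0.022 m and y of bracket_b_tip in the frame of lane0 between 0.02 and 0.075 m) or (y of bracket_b in the frame of lane1 between -0.022 and 0.022 m and y of bracket_b_tip in the frame of lane1 between 0.02 and 0.075 m) or (y of bracket_b in the frame of lane2 between -0.022 and 0.022 m and y of bracket_b_tip in the frame of lane2 between 0.02 and 0.075 m)) and distance of each of bracket_a, bracket_c from where it was at the start of the episode below 0.012 m and distance of each of bracket_a_tip, bracket_c_tip from where it was at the start of the episode below 0.015 m and linear speed of each of bracket_b, bracket_a, bracket_c below 0.02 m/s and angular speed of each of bracket_b, bracket_a, bracket_c below 0.15 rad/s and distance of each of jar, roll from where it was at the start of the episode below 0.03 m); the robot touches nothing.
It fails at once if a bracket that was right was disturbed (distance of bracket_a from where it was at the start of the episode above 0.04 m).
It fails at once if a bracket that was right was disturbed (distance of bracket_c from where it was at the start of the episode above 0.04 m).
It fails at once if the jar was disturbed (distance of jar from where it was at the start of the episode above 0.04 m).
It fails at once if the paper roll was disturbed (distance of roll from where it was at the start of the episode above 0.04 m).
It also fails if it takes over 56 s, if anything falls off the work surface, if the arm or the gripper's body presses on something with over 40 N, if the wrist force passes 120 N, or if a joint passes its speed limit or range.

## Working session

There is one attempt and no reset: what is moved stays moved. The work goes in short steps, Python scripts to look and compute and a tool call to move; the robot and the scene stay as the last step left them, time stands still between calls to the robot, and variables do not carry over. Pictures are saved under pics/ and viewed, about 8 in all and at most 12, crops included, and the job is handed in when it is done.

Besides the shell and the picture viewer there is one more tool, called after "Request:" as name(argument=value, ...) on one line, values as JSON. arm_command: Moves the arm, as the interface text tells. Shifts and turns lie within -1 to 1; 1 stands for 0.1 m of shift or pi rad of turn. Its arguments: {"type":"object","properties":{"series":{"type":"string"},"squeeze":{"type":"number"}},"required":["series"]}

```bash
mkdir -p pics
python3 - <<'E'
from rig import manip,get_image,get_calibration
import cv2,numpy as np
s=manip.get_state();print({k:np.round(v,3).tolist() for k,v in s.items()})
for n in("scene","side","wrist"):
    im=get_image(n);cv2.imwrite(f"pics/{n}0.png",im[:,:,::-1])
    c=get_calibration(n);print(n,{k:np.round(v,4).tolist() for k,v in c.items()})
E
```

```text
{'clock': 0.0, 'qpos': [1.186, 0.277, 1.506, 0.0, 1.361, -0.121], 'qd': [0.002, -0.001, 0.0, 0.0, 0.002, 0.0], 'effort': [-0.0, -41.678, -24.58, -0.0, 0.011, 0.0], 'position': [0.15, 0.555, 0.23], 'ee_rot': [0.701, 0.092, 0.701, -0.094], 'contact_force': [0.641, -0.568, 0.683], 'moment': [0.023, -0.011, 0.023], 'width': 0.085}
scene {'fx': 384.5943, 'fy': 384.5943, 'cx': 313.9823, 'cy': 203.2543, 'cam_to_world': [[-0.1218, 0.5415, -0.8318, 1.4669], [0.9924, 0.0807, -0.0928, 0.1543], [0.0169, -0.8368, -0.5473, 0.6967], [0.0, 0.0, 0.0, 1.0]]}
side {'fx': 504.3139, 'fy': 504.3139, 'cx': 316.6029, 'cy': 197.3422, 'cam_to_world': [[-0.9875, -0.1197, 0.1021, 0.3917], [-0.1573, 0.7587, -0.6321, 1.1106], [-0.0018, -0.6403, -0.7681, 1.3982], [0.0, 0.0, 0.0, 1.0]]}
wrist {'fx': 309.7069, 'fy': 309.7069, 'cx': 321.7305, 'cy': 200.23, 'tool_from_camera': [[-0.0002, -0.3183, 0.948, -0.1422], [1.0, -0.0011, -0.0001, 0.0013], [0.0011, 0.948, 0.3183, -0.0814], [0.0, 0.0, 0.0, 1.0]]}
```

View pics/scene0.png

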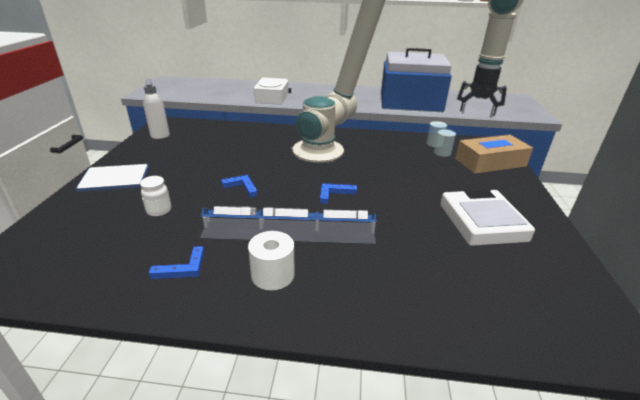

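View pics/side0.png

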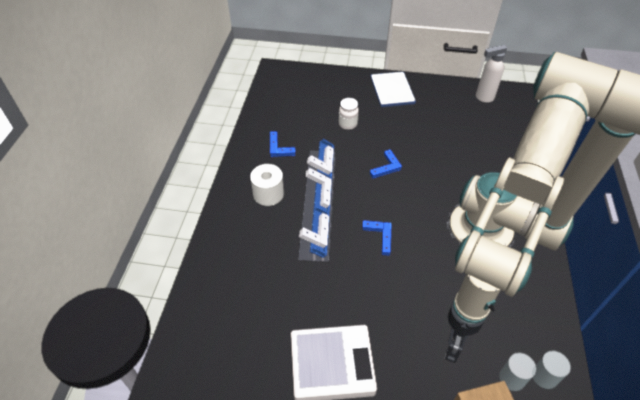

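Run:
```python
import cv2,numpy as np
a=cv2.imread("pics/side0.png")[130:270,240:360]
b=cv2.imread("pics/scene0.png")[195:250,190:390]
a=cv2.resize(a,None,fx=4,fy=4,interpolation=cv2.INTER_CUBIC)
cv2.imwrite("pics/c1.png",a)
cv2.imwrite("pics/c2.png",cv2.resize(b,None,fx=4,fy=4,interpolation=cv2.INTER_CUBIC))
```

```text
(no output)
```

View pics/c1.png

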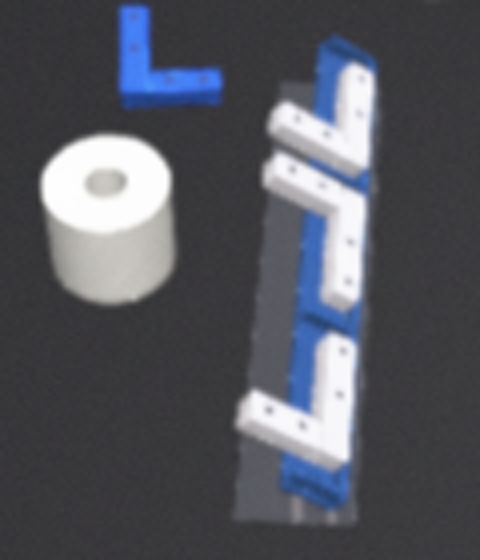

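View pics/c2.png

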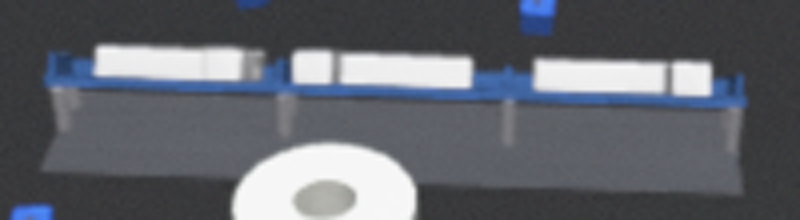

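Middle lane's bracket is the mirrored one (short arm at top in the side crop, x≈265–360,y≈170; the other two have theirs at the bottom end). In the scene crop the bed's upper edge runs from (47,82) to (745,102), and the neighbour gap is ~31 px ≈ 21 mm.

```bash
cat > h.py <<'E'
import numpy as np,cv2
from rig import manip,get_image,get_calibration
from scipy.spatial.transform import Rotation as R
def Rt():
    s=manip.get_state();q=s['ee_rot'];return R.from_quat([q[1],q[2],q[3],q[0]]),np.array(s['position'])
def ray(n,px,pose=None):
    c=get_calibration(n);x=(px[0]-c['cx'])/c['fx'];y=(px[1]-c['cy'])/c['fy']
    if n!='wrist': d=np.array([x,y,1]);T=np.array(c['cam_to_world'])
    else:
        r=np.hypot(x,y)+1e-9;d=np.array([x/r*np.sin(r),y/r*np.sin(r),np.cos(r)])
        rot,p=pose;T=np.eye(4);T[:3,:3]=rot.as_matrix();T[:3,3]=p;T=T@np.array(c['tool_from_camera'])
    d=T[:3,:3]@d;return T[:3,3],d/np.linalg.norm(d)
def onz(n,px,z,pose=None):
    o,d=ray(n,px,pose);return o+d*(z-o[2])/d[2]
def onpl(n,px,p0,nrm,pose=None):
    o,d=ray(n,px,pose);return o+d*((p0-o)@nrm)/(d@nrm)
def proj(n,P,pose):
    c=get_calibration(n);T=np.eye(4);T[:3,:3]=pose[0].as_matrix();T[:3,3]=pose[1]
    T=T@np.array(c['tool_from_camera']) if n=='wrist' else np.array(c['cam_to_world'])
    v=np.linalg.inv(T)@np.append(P,1);v=v[:3]
    if n!='wrist':return c['cx']+c['fx']*v[0]/v[2],c['cy']+c['fy']*v[1]/v[2]
    t=np.arctan2(np.hypot(v[0],v[1]),v[2]);u=v[:2]/np.hypot(v[0],v[1])*t*c['fx'];return u[0]+c['cx'],u[1]+c['cy']
E
python3 - <<'E'
from h import *
np.set_printoptions(precision=4,suppress=True)
print("upper edge",onz('scene',(201.75,214.5),.0614),onz('scene',(376.25,219.5),.0614))
print("base rear",onz('scene',(200.5,238),.008),onz('scene',(375.5,243.25),.008))
f=lambda x,y,z:onz('side',(240+x/4,130+y/4),z)
print("side base", f(233,520,.008),f(358,522,.008),f(280,82,.008))
print("tips mid/right/left lane top", f(268,165,.098),f(272,108,.098),f(243,398,.098))
print("roll",onz('scene',(272,247),.1),"jar",onz('scene',(154,183),.105))
E
```

```text
upper edge [ 0.6071 -0.2644  0.0614] [0.559  0.2324 0.0614]
base rear [ 0.6475 -0.2607  0.008 ] [0.6    0.2354 0.008 ]
side base [0.5937 0.2378 0.008 ] [0.4931 0.2238 0.008 ] [ 0.6392 -0.2638  0.008 ]
tips mid/right/left lane top [ 0.6166 -0.0719  0.098 ] [ 0.6248 -0.1412  0.098 ] [0.5935 0.1802 0.098 ]
roll [ 0.7659 -0.0235  0.1   ] jar [ 0.5279 -0.437   0.105 ]
```

```bash
cat >> h.py <<'E'
YAW=np.arctan2(.096,.995)
def tool(tilt,yaw=None,flip=False):
    # tilt back (deg, pointing to robot when >0), heading yaw; flip = half turn about tool x
    yaw=YAW if yaw is None else yaw
    t=np.radians(tilt);x=np.array([-np.sin(t),0,-np.cos(t)]);y=np.array([0,1.,0]);z=np.cross(x,y)
    M=np.c_[x,y,z] if not flip else np.c_[x,-y,-z]
    return R.from_euler('z',yaw)*R.from_matrix(M)
def rows(r0,p0,r1,p1,claw,step=.03,ang=5.5,n=None):
    rv=(r0.inv()*r1).as_rotvec();n=n or int(max(1,np.ceil(np.linalg.norm(p1-p0)/step),np.ceil(np.degrees(np.linalg.norm(rv))/ang)))
    out=[];r=r0;dr=np.round(rv/n/np.pi,4);p=np.array(p0,float)
    for i in range(n):
        want=p0+(p1-p0)*(i+1)/n;t=np.round(r.inv().apply(want-p)*10,3)
        p=p+r.apply(t/10);r=r*R.from_rotvec(dr*np.pi)
        out.append(" ".join(f"{v:g}" for v in [*t,*dr,claw]))
    for i in range(0,n,12):print(n,"|","; ".join(out[i:i+12]))
    return r,p
E
python3 - <<'E'
from h import *
r,p=Rt();rows(r,p,tool(0),np.array([.48,-.03,.24]),1,step=.035)
E
```

```text
20 | -0.004 -0.239 0.236 -0.0057 -0 0 1; -0.005 -0.244 0.231 -0.0057 -0 0 1; -0.004 -0.247 0.227 -0.0057 -0 0 1; -0.005 -0.252 0.222 -0.0057 -0 0 1; -0.004 -0.255 0.218 -0.0057 -0 0 1; -0.004 -0.259 0.213 -0.0057 -0 0 1; -0.005 -0.264 0.209 -0.0057 -0 0 1; -0.004 -0.266 0.204 -0.0057 -0 0 1; -0.005 -0.271 0.199 -0.0057 -0 0 1; -0.004 -0.274 0.194 -0.0057 -0 0 1; -0.004 -0.277 0.189 -0.0057 -0 0 1; -0.005 -0.281 0.185 -0.0057 -0 0 1
20 | -0.004 -0.284 0.179 -0.0057 -0 0 1; -0.005 -0.287 0.174 -0.0057 -0 0 1; -0.004 -0.29 0.169 -0.0057 -0 0 1; -0.004 -0.293 0.164 -0.0057 -0 0 1; -0.005 -0.296 0.158 -0.0057 -0 0 1; -0.004 -0.299 0.153 -0.0057 -0 0 1; -0.005 -0.302 0.148 -0.0057 -0 0 1; -0.004 -0.304 0.142 -0.0057 -0 0 1
```

Request:
arm_command(series="0 -0.25 0.23 -0.006 0 0 1; 0 -0.25 0.23 -0.006 0 0 1; 0 -0.25 0.23 -0.006 0 0 1; 0 -0.25 0.22 -0.006 0 0 1; 0 -0.26 0.22 -0.006 0 0 1; 0 -0.26 0.21 -0.006 0 0 1; 0 -0.26 0.21 -0.006 0 0 1; 0 -0.27 0.2 -0.006 0 0 1; 0 -0.27 0.2 -0.006 0 0 1; 0 -0.27 0.19 -0.006 0 0 1; 0 -0.28 0.19 -0.006 0 0 1; 0 -0.28 0.19 -0.006 0 0 1")

```text
clock: 1.15
position: [0.3488, 0.2019, 0.2313]
ee_rot: [0.707, 0.013, 0.707, -0.013]
contact_force: [1.1, 0.6, 0.3]
width: 0.0851
```

Request:
arm_command(series="0 -0.28 0.18 -0.006 0 0 1; 0 -0.29 0.17 -0.006 0 0 1; 0 -0.29 0.17 -0.006 0 0 1; 0 -0.29 0.16 -0.006 0 0 1; 0 -0.3 0.16 -0.006 0 0 1; 0 -0.3 0.15 -0.006 0 0 1; 0 -0.3 0.15 -0.006 0 0 1; 0 -0.3 0.14 0 0 0 1; 0 0 0 0 0 0 1; 0 0 0 0 0 0 1")

```text
clock: 1.98
position: [0.4838, -0.0294, 0.2307]
ee_rot: [0.706, -0.032, 0.707, 0.032]
contact_force: [-0.5, 1.0, -0.5]
width: 0.0851
```

Run:
```python
from h import *
s=manip.get_state();r,p=Rt();print(s['clock'],p,np.round(s['qpos'],3),r.as_quat())
im=get_image('wrist');cv2.imwrite('pics/w1.png',im[:,:,::-1])
np.savez('w1.npz',q=r.as_quat(),p=p)
```

```text
1.9833 [ 0.48384482 -0.0293537   0.23068409] [-0.204  0.14   1.687  0.     1.316 -1.867] [-0.03208006  0.70678985  0.03244453  0.70595065]
```

View pics/w1.png

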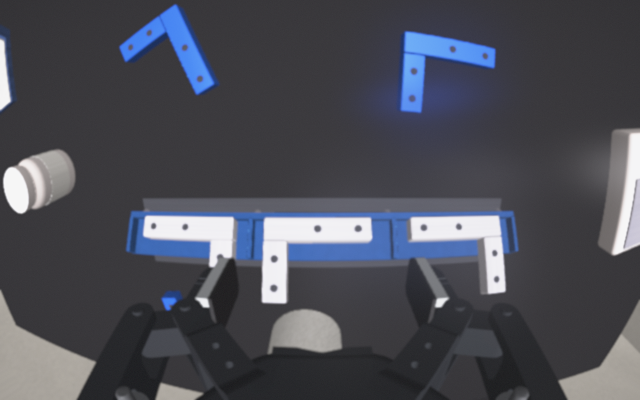

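Run:
```python
from h import *
np.set_printoptions(precision=4,suppress=True)
d=np.load('w1.npz');pose=(R.from_quat(d['q']),d['p'])
im=cv2.imread('pics/w1.png')
hsv=cv2.cvtColor(im,cv2.COLOR_BGR2HSV);m=((hsv[...,1]<60)&(hsv[...,2]>150)).astype(np.uint8)
cs,_=cv2.findContours(m,cv2.RETR_EXTERNAL,cv2.CHAIN_APPROX_NONE)
f=lambda c,r:[(u,v) for u,v in c.reshape(-1,2) if r[0]<=u<=r[2] and r[1]<=v<=r[3]]
mid=max((c for c in cs if c[:,0,0].min()>250 and c[:,0,0].max()<385),key=len);print(cv2.boundingRect(mid))
pts=mid.reshape(-1,2).astype(float)
# outer edge at z=.053
out=np.array([onz('wrist',(u,v-.5),.035+.022*np.cos(.6109),pose) for u,v in f(mid,(266,210,368,222))])
k=np.polyfit(out[:,1],out[:,0],1);yaw=-np.arctan(k[0]);print("yaw deg",np.degrees(yaw),"x at y0",k[1],len(out))
rb=R.from_euler('z',yaw)*R.from_euler('y',-35,degrees=True)
# lane fins: rack ends & mid by blue at upper edge -> use fin pixels by eye
xh=np.array([np.cos(yaw),np.sin(yaw),0])
e0=np.array([k[1],0,0]) ;n=rb.as_matrix()[:,2]
# O: on line of outer edge, shift by +22 sin35 in xh, z .035
O=e0+xh*.022*np.sin(.6109);O[2]=.035
def bed(px,z): return rb.inv().apply(onpl('wrist',px,O+n*z,n,pose)-O)
L=bed((129,230),.016);Rr=bed((516,230),.016);print("rack ends",L,Rr)
for v in [(251,240),(258,240),(390,240),(395,240)]:print("fin",bed(v,.016))
mid_y=(L[1]+Rr[1])/2
O=O+rb.apply([0,mid_y,0]);print("O",O,"yaw",yaw)
b=np.array([bed(q,.022) for q in pts])
print("mid bracket x range",b[:,0].min(),b[:,0].max(),"y",np.percentile(b[:,1],[0,2,98,100]))
for nm,px in dict(midshortL=(288.,280),midshortR=(262,280),tip=(275,302),rightnb_longend=(236,225),rightnb_in=(231,255),leftnb_tip=(494,292),leftnbR=(391+19,230),h1=(274,259),h2=(274,290)).items():print(nm,bed(px,.022))
print('decoys',[onz('wrist',q,.02,pose)[:2] for q in [(175,8),(210,90),(122,52),(405,35),(412,110),(494,58)]])
print('roll',[onz('wrist',q,.1,pose)[:2] for q in [(272,345),(340,345),(306,310)]])
np.savez('bed.npz',O=O,yaw=yaw)
```

```text
(262, 217, 110, 87)
yaw deg 5.183759936530858 x at y0 0.5269064840785164 103
rack ends [ 0.0189 -0.2718  0.016 ] [0.0192 0.226  0.016 ]
fin [ 0.0259 -0.1041  0.016 ]
fin [ 0.0258 -0.096   0.016 ]
fin [0.0259 0.0528 0.016 ]
fin [0.0261 0.0587 0.016 ]
O [ 0.5415 -0.0216  0.035 ] yaw 0.09047367852543577
mid bracket x range 0.00028106706956211954 0.09534611949281246 y [-0.0666 -0.0663  0.0532  0.0537]
midshortL [ 0.0701 -0.0376  0.022 ]
midshortR [ 0.0708 -0.066   0.022 ]
tip [ 0.0944 -0.0514  0.022 ]
rightnb_longend [ 0.01   -0.0983  0.022 ]
rightnb_in [ 0.0443 -0.1023  0.022 ]
leftnb_tip [0.0943 0.2026 0.022 ]
leftnbR [0.016  0.0983 0.022 ]
h1 [ 0.0475 -0.0533  0.022 ]
h2 [ 0.0813 -0.0526  0.022 ]
decoys [array([ 0.2932, -0.2232]), array([ 0.3978, -0.1666]), array([ 0.344 , -0.2984]), array([0.3149, 0.0516]), array([0.402 , 0.0691]), array([0.3174, 0.1702])]
roll [array([ 0.6853, -0.071 ]), array([0.676 , 0.0113]), array([ 0.6235, -0.0331])]
```

The wrist view shows the bracket at (262–372, 217–304), with the neighbour's end at x≈236 (about 33 mm gap). The top-face size comes out at 95 x 120 mm, so the pose is good. I'll grasp the overhanging short arm from above with the jaws across it.

```bash
cat >> h.py <<'E'
import os
if os.path.exists('bed.npz'):
    _d=np.load('bed.npz');O=_d['O'];YAW=float(_d['yaw'])
    BED=R.from_euler('z',YAW)*R.from_euler('y',-35,degrees=True)
def bedp(x,y,z):return O+BED.apply([x,y,z])
E
python3 - <<'E'
from h import *
G=bedp(.075,-.031,.011);r1=tool(20);xt=r1.apply([1,0,0])
tcp=G+.019*xt;print(G,tcp)
r,p=Rt();r,p=rows(r,p,r1,tcp-.09*xt,.04)
r,p=rows(r,p,r1,tcp,.04,step=.015)
E
```

```text
[ 0.59924416 -0.04754216  0.08702891] [ 0.59277236 -0.04812929  0.06917475]
6 | 0.128 -0.05 0.231 0.0001 0.0184 -0 0.04; 0.114 -0.05 0.237 0.0001 0.0184 -0 0.04; 0.101 -0.051 0.244 0.0001 0.0184 -0 0.04; 0.086 -0.05 0.249 0.0001 0.0184 -0 0.04; 0.072 -0.05 0.254 0.0001 0.0184 -0 0.04; 0.057 -0.049 0.257 0.0001 0.0184 -0 0.04
6 | 0.15 -0 -0 0 0 -0 0.04; 0.15 -0 -0 0 0 -0 0.04; 0.15 -0.001 -0 0 0 -0 0.04; 0.15 0 -0 0 0 -0 0.04; 0.15 0 -0 0 0 -0 0.04; 0.149 -0 -0 0 0 -0 0.04
```

Request:
arm_command(series="0.13 -0.05 0.23 0 0.0184 0 0.04; 0.11 -0.05 0.24 0 0.0184 0 0.04; 0.1 -0.05 0.24 0 0.0184 0 0.04; 0.09 -0.05 0.25 0 0.0184 0 0.04; 0.07 -0.05 0.25 0 0.0184 0 0.04; 0.06 -0.05 0.26 0 0.0184 0 0.04; 0 0 0 0 0 0 0.04; 0 0 0 0 0 0 0.04; 0 0 0 0 0 0 0.04")

```text
clock: 2.78
position: [0.6227, -0.0435, 0.1541]
ee_rot: [0.573, -0.039, 0.818, 0.028]
contact_force: [-0.3, 0.2, -0.2]
width: 0.0441
```

Run:
```python
from h import *
G=bedp(.075,-.031,.011);r1=tool(20);xt=r1.apply([1,0,0]);tcp=G+.019*xt
r,p=Rt();s=manip.get_state();print(np.degrees((r.inv()*r1).as_rotvec()),p-(tcp-.09*xt),s['width'],np.round(s['qpos'],2))
im=get_image('wrist');cv2.imwrite('pics/w2.png',im[:,:,::-1]);
rows(r,p,r1,tcp,.04,step=.015)
pose=(r,p)
for f in(.022,.009):print([np.round(proj('wrist',bedp(.085,y,f),pose)) for y in(-.044,-.018)])
```

```text
[0.30008316 0.02218299 0.06052924] [-0.00072168  0.00181071  0.00040032] 0.044052054424284996 [-0.14  0.59  1.23 -0.08  1.66 -1.8 ]
7 | 0.129 -0.003 0.001 0.0002 0 0 0.04; 0.129 -0.002 0.001 0.0002 0 0 0.04; 0.129 -0.003 0.001 0.0002 0 0 0.04; 0.128 -0.002 0.001 0.0002 0 0 0.04; 0.129 -0.003 0 0.0002 0 0 0.04; 0.129 -0.002 0.001 0.0002 0 0 0.04; 0.129 -0.003 0.001 0.0002 0 0 0.04
[array([299., 216.]), array([336., 216.])]
[array([300., 226.]), array([336., 226.])]
```

View pics/w2.png

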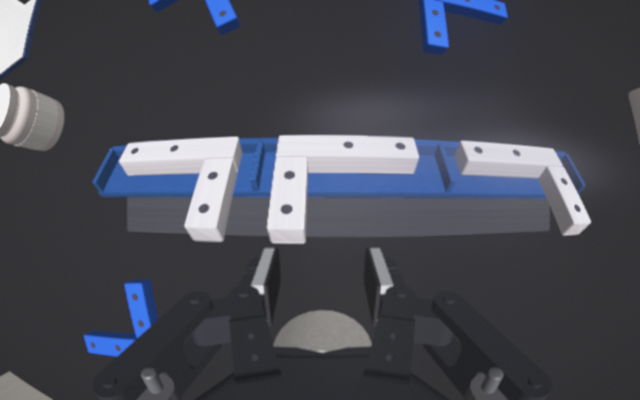

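The projection disagrees with the picture: the arm is at px 268–307 and I predicted 299–336. My measured y values were already in the shifted frame, so the short arm centre is at bed y = −53.5 mm.

Run:
```python
from h import *
G=bedp(.075,-.0535,.011);r1=tool(20);xt=r1.apply([1,0,0]);tcp=G+.019*xt
r,p=Rt();pose=(r,p);print(tcp)
for x in(.0285,.095):print([np.round(proj('wrist',bedp(x,y,.022),pose)) for y in(-.0665,-.0405)])
print(np.round(proj('wrist',bedp(.0,.0535,.022),pose)),np.round(proj('wrist',bedp(.095,-.0535,0),pose)))
r,p=rows(r,p,r1,tcp-.09*xt,.04);rows(r,p,r1,tcp,.04,step=.015)
```

```text
[ 0.59480524 -0.07053727  0.06917475]
[array([275., 157.]), array([307., 157.])]
[array([266., 228.]), array([304., 228.])]
[413. 136.] [288. 243.]
1 | 0.015 -0.241 0.011 0.0015 0.0008 0.0005 0.04
7 | 0.129 -0 0 0 0 -0 0.04; 0.128 -0 0 0 0 -0 0.04; 0.129 -0 0 0 0 -0 0.04; 0.128 -0 0 0 0 -0 0.04; 0.129 -0 0 0 0 -0 0.04; 0.129 -0 0 0 0 -0 0.04; 0.128 -0 0 0 0 -0 0.04
```

Request:
arm_command(series="0.01 -0.12 0 0.001 0 0 0.04; 0.01 -0.11 0 0.001 0 0 0.04; 0.12 0 0 0 0 0 0.04; 0.13 0 0 0 0 0 0.04; 0.13 0 0 0 0 0 0.04; 0.13 0 0 0 0 0 0.04; 0.13 0 0 0 0 0 0.04; 0.13 0 0 0 0 0 0.04; 0.12 0 0 0 0 0 0.04; 0 0 0 0 0 0 0.04; 0 0 0 0 0 0 0.04")

```text
clock: 3.75
position: [0.5944, -0.0718, 0.0699]
ee_rot: [0.574, -0.036, 0.817, 0.024]
contact_force: [0.4, -0.7, 0.6]
width: 0.0441
```

Run:
```python
from h import *
G=bedp(.075,-.0535,.011);r1=tool(20);xt=r1.apply([1,0,0]);tcp=G+.019*xt
r,p=Rt();print(p-tcp,np.degrees((r.inv()*r1).as_rotvec()),manip.get_state()['contact_force'])
im=get_image('wrist');cv2.imwrite('pics/w3.png',im[:,:,::-1][100:400,160:480]);
```

```text
[-0.00036564 -0.00125376  0.00075027] [-0.22462738  0.17736154  0.08279711] [ 0.36142552 -0.71677097  0.63484958]
```

View pics/w3.png

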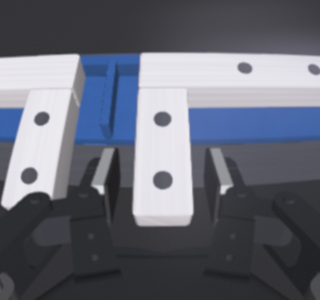

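The short arm (x 134–190 in the crop) sits centred between the pads (118, 210). Closing.

Request:
arm_command(series="0 0 0 0 0 0 -1; 0 0 0 0 0 0 -1; 0 0 0 0 0 0 -1; 0 0 0 0 0 0 -1; 0 0 0 0 0 0 -1; 0 0 0 0 0 0 -1; 0 0 0 0 0 0 -1", squeeze=90)

```text
clock: 4.38
position: [0.596, -0.0713, 0.0703]
ee_rot: [0.575, -0.037, 0.817, 0.024]
contact_force: [1.3, -2.2, 5.7]
width: 0.0247
```

Run:
```python
from h import *
s=manip.get_state();r,p=Rt();print(s['width'],s['contact_force'],p)
np.savez('g1.npz',q=r.as_quat(),p=p)
# bracket pose in tool frame: origin at bed (.013,-.0065,.011)
up=p+BED.apply([0,0,.05])+np.array([0,0,.06])
print('lift');r1,p1=rows(r,p,r,up,-1,step=.02)
# stand: tool tilt -35 (fwd), at x*
xh=np.array([np.cos(YAW),np.sin(YAW),0])
r2=tool(-35)
ptip=p[:2]-xh[:2]*.17
print('stand-above');r2,p2=rows(r1,p1,r2,np.array([*ptip,.12]),-1,step=.025,ang=4)
print(p2)
```

```text
0.024651556272312684 [ 1.25114192 -2.18645693  5.71608813] [ 0.59597401 -0.07128664  0.07029587]
lift
6 | -0.142 -0.001 -0.102 0 0 0 -1; -0.142 -0 -0.102 0 0 0 -1; -0.143 -0.001 -0.101 0 0 0 -1; -0.142 -0.001 -0.102 0 0 0 -1; -0.142 -0 -0.102 0 0 0 -1; -0.142 -0.001 -0.102 0 0 0 -1
stand-above
14 | 0.069 -0 -0.083 -0 -0.0217 0.0001 -1; 0.062 -0 -0.087 -0 -0.0217 0.0001 -1; 0.057 -0 -0.091 -0 -0.0217 0.0001 -1; 0.05 -0 -0.095 -0 -0.0217 0.0001 -1; 0.044 -0 -0.098 -0 -0.0217 0.0001 -1; 0.037 -0 -0.101 -0 -0.0217 0.0001 -1; 0.03 -0.001 -0.103 -0 -0.0217 0.0001 -1; 0.023 0 -0.105 -0 -0.0217 0.0001 -1; 0.016 0 -0.106 -0 -0.0217 0.0001 -1; 0.008 0 -0.107 -0 -0.0217 0.0001 -1; 0.001 -0 -0.107 -0 -0.0217 0.0001 -1; -0.006 -0 -0.107 -0 -0.0217 0.0001 -1
14 | -0.013 -0 -0.107 -0 -0.0217 0.0001 -1; -0.021 -0.001 -0.105 -0 -0.0217 0.0001 -1
[ 0.42669382 -0.08668767  0.12001275]
```

Request:
arm_command(series="-0.07 0 -0.1 0 0 0 -1; -0.14 0 -0.1 0 0 0 -1; -0.14 0 -0.1 0 0 0 -1; -0.14 0 -0.1 0 0 0 -1; -0.14 0 -0.1 0 0 0 -1; -0.14 0 -0.1 0 0 0 -1; -0.07 0 0 0 0 0 -1; 0 0 0 0 0 0 -1")

```text
clock: 5.05
position: [0.5687, -0.073, 0.1693]
ee_rot: [0.576, -0.037, 0.816, 0.024]
contact_force: [0.6, 0.3, -3.7]
width: 0.0251
```

Run:
```python
from h import *
s=manip.get_state();r,p=Rt();print(s['width'],s['contact_force'],p)
im=get_image('wrist');cv2.imwrite('pics/w4.png',im[:,:,::-1][60:400,100:540]);
```

```text
0.02508307314107959 [ 0.61614743  0.2514503  -3.72087444] [ 0.56874806 -0.07295873  0.16934275]
```

View pics/w4.png

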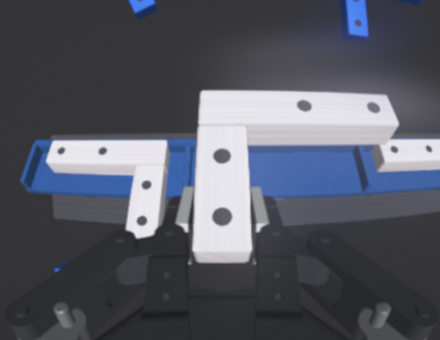

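Run:
```python
from h import *
d=np.load('g1.npz');g=(R.from_quat(d['q']),d['p'])
for nm,P in dict(h1=(.0475,-.0535,.022),h2=(.0813,-.0535,.022),tipL=(.095,-.0665,.022),tipR=(.095,-.0405,.022),outR=(0,.0535,.022),outL=(0,-.0665,.022)).items():print(nm,np.round(np.array(proj('wrist',bedp(*P),g))-[100,60],1))
r,p=Rt();xh=np.array([np.cos(YAW),np.sin(YAW),0])
r2,p2=rows(r,p,tool(-35),np.array([*(g[1]-xh*.17)[:2],.12]),-1,step=.025,ang=4)
```

```text
h1 [221. 156.]
h2 [221.  220.9]
tipL [189.8 250.6]
tipR [252.1 250.6]
outR [386.9  92.3]
outL [199.  88.]
14 | 0.067 -0.001 -0.084 -0 -0.0217 0.0001 -1; 0.06 -0.001 -0.088 -0 -0.0217 0.0001 -1; 0.055 -0 -0.093 -0 -0.0217 0.0001 -1; 0.048 -0.001 -0.095 -0 -0.0217 0.0001 -1; 0.042 -0.001 -0.099 -0 -0.0217 0.0001 -1; 0.034 -0.001 -0.102 -0 -0.0217 0.0001 -1; 0.028 -0.001 -0.103 -0 -0.0217 0.0001 -1; 0.021 -0.001 -0.105 -0 -0.0217 0.0001 -1; 0.013 -0.001 -0.107 -0 -0.0217 0.0001 -1; 0.006 -0.001 -0.107 -0 -0.0217 0.0001 -1; -0.001 -0 -0.107 -0 -0.0217 0.0001 -1; -0.008 -0.001 -0.107 -0 -0.0217 0.0001 -1
14 | -0.016 -0.001 -0.106 -0 -0.0217 0.0001 -1; -0.023 -0.001 -0.105 -0 -0.0217 0.0001 -1
```

Request:
arm_command(series="0.07 0 -0.08 0 -0.0217 0 -1; 0.06 0 -0.09 0 -0.0217 0 -1; 0.05 0 -0.09 0 -0.0217 0 -1; 0.05 0 -0.1 0 -0.0217 0 -1; 0.04 0 -0.1 0 -0.0217 0 -1; 0.03 0 -0.1 0 -0.0217 0 -1; 0.03 0 -0.1 0 -0.0217 0 -1; 0.02 0 -0.1 0 -0.0217 0 -1; 0.01 0 -0.11 0 -0.0217 0 -1; 0.01 0 -0.11 0 -0.0217 0 -1; 0 0 -0.11 0 -0.0217 0 -1; -0.01 0 -0.11 0 -0.0217 0 -1")

```text
clock: 6.1
position: [0.4441, -0.0823, 0.1259]
ee_rot: [0.85, -0.024, 0.525, 0.038]
contact_force: [-0.2, 1.0, -3.5]
width: 0.0252
```

Request:
arm_command(series="-0.02 0 -0.11 0 -0.0217 0 -1; -0.02 0 -0.1 0 -0.0217 0 -1; 0 0 0 0 0 0 -1; 0 0 0 0 0 0 -1; 0 0 0 0 0 0 -1")

```text
clock: 6.52
position: [0.4384, -0.0643, 0.1434]
ee_rot: [0.874, -0.024, 0.486, 0.022]
contact_force: [0.4, -1.0, -2.6]
width: 0.0253
```

Run:
```python
from h import *
d=np.load('g1.npz');g=(R.from_quat(d['q']),d['p'])
r,p=Rt();s=manip.get_state();print(s['clock'],p,s['width'],s['contact_force'],np.round(s['qpos'],2),np.degrees((r.inv()*tool(-35)).as_rotvec()))
# bracket edges in world under no slip
W=lambda P:p+r.apply(g[0].inv().apply(bedp(*P)-g[1]))
for P in[(0,-.0665,0),(0,.0535,0),(0,.0535,.022),(0,-.0665,.022),(.095,-.0535,.011)]:print(W(P))
im=get_image('wrist');cv2.imwrite('pics/w5.png',im[:,:,::-1]);im=get_image('side');cv2.imwrite('pics/s5.png',im[:,:,::-1])
a=im[:,:,::-1][120:280,240:480]
cv2.imwrite('pics/s5c.png',cv2.resize(a,None,fx=3,fy=3,interpolation=cv2.INTER_CUBIC))
```

```text
6.5167 [ 0.4383546  -0.06431728  0.14339749] 0.025273654773563248 [ 0.37878843 -0.95668484 -2.56557088] [-0.55 -0.07  2.32  0.65  0.5  -2.7 ] [-0.70498544 -3.19732851  1.87958883]
[ 0.43597008 -0.0778405   0.08275606]
[0.42806322 0.04187572 0.0804091 ]
[0.40614896 0.04045425 0.08172988]
[ 0.41405581 -0.07926197  0.08407683]
[ 0.42972616 -0.06335542  0.17797263]
```

The wrist hit q6 = −2.7 near a singularity. Turning the heading into the arm's plane (yaw −0.33) avoids that.

Run:
```python
from h import *
d=np.load('g1.npz');g=(R.from_quat(d['q']),d['p'])
r,p=Rt()
r2,p2=rows(r,p,tool(-35,-.33),np.array([.425,-.08,.125]),-1,ang=4)
B=R.from_euler('z',-.33)
```

```text
6 | 0.014 -0.024 -0.038 0.0179 -0.0027 -0.0106 -1; 0.014 -0.025 -0.036 0.0179 -0.0027 -0.0106 -1; 0.015 -0.026 -0.035 0.0179 -0.0027 -0.0106 -1; 0.015 -0.029 -0.034 0.0179 -0.0027 -0.0106 -1; 0.016 -0.029 -0.032 0.0179 -0.0027 -0.0106 -1; 0.017 -0.031 -0.03 0.0179 -0.0027 -0.0106 -1
```

Request:
arm_command(series="0.01 -0.02 -0.04 0.018 -0.0027 -0.0106 -1; 0.01 -0.02 -0.04 0.018 -0.0027 -0.0106 -1; 0.02 -0.03 -0.04 0.018 -0.0027 -0.0106 -1; 0.02 -0.03 -0.03 0.018 -0.0027 -0.0106 -1; 0.02 -0.03 -0.03 0.018 -0.0027 -0.0106 -1; 0.02 -0.03 -0.03 0.018 -0.0027 -0.0106 -1; 0 0 0 0 0 0 -1; 0 0 0 0 0 0 -1; 0 0 0 0 0 0 -1")

```text
clock: 7.37
position: [0.4248, -0.0784, 0.1252]
ee_rot: [0.875, 0.066, 0.461, -0.131]
contact_force: [-0.3, 0.5, -3.5]
width: 0.0248
```

```bash
cat >> h.py <<'E'
def held(g,cur,P):
    return cur[1]+cur[0].apply(g[0].inv().apply(bedp(*P)-g[1]))
E
python3 - <<'E'
from h import *
d=np.load('g1.npz');g=(R.from_quat(d['q']),d['p'])
r,p=Rt();s=manip.get_state();print(s['clock'],p,s['width'],s['contact_force'],np.round(s['qpos'],2),np.degrees((r.inv()*tool(-35,-.33)).as_rotvec()))
for P in[(0,-.0665,0),(0,.0535,0),(0,.0535,.022),(0,-.0665,.022),(.095,-.0535,.011)]:print(held(g,(r,p),P))
im=get_image('side');a=im[:,:,::-1][120:280,240:480]
b=get_image('wrist')[:,:,::-1]
A=cv2.resize(a,(600,400),interpolation=cv2.INTER_CUBIC)
cv2.imwrite('pics/s6c.png',np.vstack([cv2.resize(a,(450,300)),cv2.resize(b[40:400,100:540],(450,300))]))
E
```

```text
7.3667 [ 0.42477345 -0.07840098  0.12521915] 0.024814809567077177 [-0.27730556  0.53526827 -3.4897223 ] [-0.38 -0.06  2.41  0.25  0.19 -1.89] [ 1.80058577 -0.47828004 -0.95021497]
[ 0.42084964 -0.09012496  0.06428395]
[0.45526412 0.02483362 0.06387309]
[0.43419029 0.03114338 0.06415748]
[ 0.39977582 -0.0838152   0.06456835]
[ 0.41531073 -0.07455686  0.15937314]
```

View pics/s6c.png

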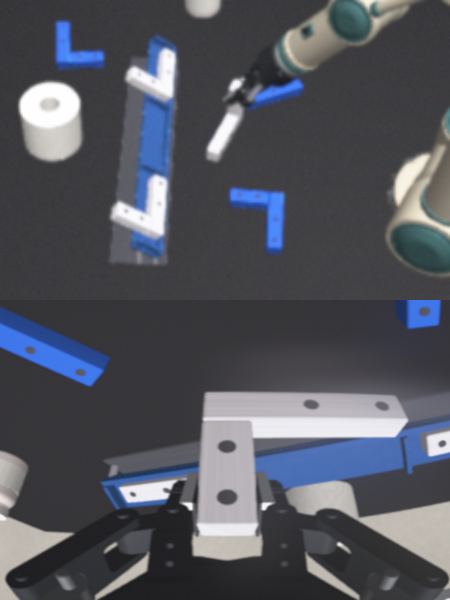

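Bracket is held firmly, level, short arm up; side view shows the bench spot clear of the decoys. Lowering.

Run:
```python
from h import *
r,p=Rt();rows(r,p,r,p-[0,0,.060],-1,step=.012);rows(r,p,r,p-[0,0,.0015],-1)
```

```text
5 | 0.099 0 -0.068 0 0 0 -1; 0.099 0.001 -0.068 0 0 0 -1; 0.098 0 -0.068 0 0 0 -1; 0.099 0.001 -0.068 0 0 0 -1; 0.099 0 -0.068 0 0 0 -1
1 | 0.012 0 -0.009 0 0 0 -1
```

Request:
arm_command(series="0.1 0 -0.07 0 0 0 -1; 0.1 0 -0.07 0 0 0 -1; 0.1 0 -0.07 0 0 0 -1; 0.1 0 -0.07 0 0 0 -1; 0.08 0 -0.055 0 0 0 -1; 0 0 0 0 0 0 -1; 0 0 0 0 0 0 -1; 0 0 0 0 0 0 -1")

```text
clock: 8.13
position: [0.4209, -0.0844, 0.0892]
ee_rot: [0.873, 0.069, 0.467, -0.123]
contact_force: [0.5, -0.7, -2.9]
width: 0.0247
```

Request:
arm_command(series="0.012 0 -0.009 0 0 0 -1; 0 0 0 0 0 0 -1; 0 0 0 0 0 0 -1")

```text
clock: 8.38
position: [0.4206, -0.0838, 0.0886]
ee_rot: [0.873, 0.07, 0.467, -0.123]
contact_force: [-0.8, 0.6, -3.9]
width: 0.0249
```

Request:
arm_command(series="0.012 0 -0.009 0 0 0 -1; 0 0 0 0 0 0 -1; 0 0 0 0 0 0 -1")

```text
clock: 8.63
position: [0.4204, -0.0838, 0.0878]
ee_rot: [0.872, 0.071, 0.468, -0.124]
contact_force: [-0.4, 0.1, -3.1]
width: 0.0249
```

Run:
```python
from h import *
d=np.load('g1.npz');g=(R.from_quat(d['q']),d['p'])
r,p=Rt();s=manip.get_state();print(np.round(s['qpos'],3))
for P in[(0,-.0665,0),(0,.0535,0),(0,.0535,.022),(0,-.0665,.022)]:print(held(g,(r,p),P))
# fit planar kinematics from recorded states? quick: wrist centre unknown d
```

```text
[-0.438  0.025  2.48   1.014  0.107 -2.704]
[ 0.41576609 -0.09444936  0.02674492]
[0.44921286 0.0207893  0.02791348]
[0.42809249 0.02691256 0.02857358]
[ 0.39464573 -0.0883261   0.02740502]
```

```bash
cat > fit.py <<'E'
from h import *
from scipy.optimize import least_squares
Q=lambda w,x,y,z:R.from_quat([x,y,z,w]).apply([1,0,0])
D=[(.277,1.506,1.186,(.15,.555,.2305),Q(.701,.092,.701,-.094)),(.14,1.687,-.204,(.48384,-.02935,.23068),Q(.706,-.032,.707,.032)),
(.59,1.23,-.14,(.6227,-.0435,.1541),Q(.573,-.039,.818,.028)),(-.07,2.32,-.55,(.4384,-.0643,.1434),Q(.874,-.024,.486,.022)),
(-.06,2.41,-.38,(.42477,-.0784,.12522),Q(.875,.066,.461,-.131)),(.025,2.48,-.438,(.4204,-.0838,.0878),Q(.872,.071,.468,-.124))]
def res(v):
    h,L1,L2,e,d,off=v;o=[]
    for a,b,q1,P,x in D:
        w=np.array(P)-d*x;rr=L1*np.sin(a)+L2*np.sin(a+b)+e*np.cos(a+b);zz=h+L1*np.cos(a)+L2*np.cos(a+b)-e*np.sin(a+b)
        c,s=np.cos(q1),np.sin(q1);o+=[w[0]-(rr*c-off*s),w[1]-(rr*s+off*c),w[2]-zz]
    return np.array(o)
S=least_squares(res,[.2,.4,.4,0,.2,.07]);V=S.x
def q23(P,x):
    h,L1,L2,e,d,off=V;w=np.array(P)-d*x;rho=np.sqrt(w[0]**2+w[1]**2-off**2)
    f=lambda u:[L1*np.sin(u[0])+L2*np.sin(u[0]+u[1])+e*np.cos(u[0]+u[1])-rho,h+L1*np.cos(u[0])+L2*np.cos(u[0]+u[1])-e*np.sin(u[0]+u[1])-w[2]]
    s=least_squares(f,[.1,2.]);q1=np.arctan2(w[1],w[0])-np.arcsin(off/np.hypot(w[0],w[1]))
    F=np.array([np.cos(q1)*np.sin(sum(s.x)),np.sin(q1)*np.sin(sum(s.x)),np.cos(sum(s.x))])
    return q1,s.x,sum(s.x),np.arccos(F@x),s.cost
if __name__=='__main__':
    print(np.round(V,4),np.abs(S.fun).max())
    for X in(.42,.45,.48):
        for t in(-20,-25,-30):
            r=tool(t,-.33);print(X,t,[np.round(k,3) for k in q23((X,-.085,.06),r.apply([1,0,0]))])
E
python3 fit.py
```

```text
[0.1336 0.6297 0.421  0.0592 0.3624 0.07  ] 0.0024764995456752134
0.42 -20 [np.float64(-0.378), array([0.111, 2.324]), np.float64(2.436), np.float64(0.358), np.float64(0.0)]
0.42 -25 [np.float64(-0.383), array([0.099, 2.396]), np.float64(2.495), np.float64(0.212), np.float64(0.0)]
0.42 -30 [np.float64(-0.389), array([0.099, 2.472]), np.float64(2.571), np.float64(0.056), np.float64(0.0)]
0.45 -20 [np.float64(-0.344), array([0.152, 2.27 ]), np.float64(2.421), np.float64(0.371), np.float64(0.0)]
0.45 -25 [np.float64(-0.345), array([0.139, 2.341]), np.float64(2.481), np.float64(0.225), np.float64(0.0)]
0.45 -30 [np.float64(-0.347), array([0.139, 2.416]), np.float64(2.555), np.float64(0.064), np.float64(0.0)]
0.48 -20 [np.float64(-0.316), array([0.191, 2.213]), np.float64(2.404), np.float64(0.389), np.float64(0.0)]
0.48 -25 [np.float64(-0.314), array([0.178, 2.285]), np.float64(2.463), np.float64(0.243), np.float64(0.0)]
0.48 -30 [np.float64(-0.313), array([0.176, 2.359]), np.float64(2.535), np.float64(0.083), np.float64(0.0)]
```

Run:
```python
from fit import *
d=np.load('g1.npz');g=(R.from_quat(d['q']),d['p'])
r,p=Rt();rt=tool(-25,-.345)
for z in(.09,.065):
    pt=np.array([.44,-.08,z]);print(z,[np.round(k,3) for k in q23(pt,rt.apply([1,0,0]))][:4],[np.round(held(g,(rt,pt),P),4) for P in[(0,-.0665,0),(0,.0535,0),(0,.0535,.022),(0,-.0665,.022)]])
r2,p2=rows(r,p,rt,np.array([.44,-.08,.095]),-1,ang=3)
rows(rt,p2,rt,p2-[0,0,.02],-1,n=2)
```

```text
0.09 [np.float64(-0.333), array([0.061, 2.311]), np.float64(2.372), np.float64(0.333)] [array([ 0.4261, -0.0879,  0.0299]), array([0.4663, 0.0252, 0.0301]), array([0.4459, 0.0325, 0.034 ]), array([ 0.4057, -0.0806,  0.0338])]
0.065 [np.float64(-0.333), array([0.115, 2.352]), np.float64(2.467), np.float64(0.239)] [array([ 0.4261, -0.0879,  0.0049]), array([0.4663, 0.0252, 0.0051]), array([0.4459, 0.0325, 0.009 ]), array([ 0.4057, -0.0806,  0.0088])]
4 | 0.01 0.023 0.047 0.0037 0.0118 -0.0029 -1; 0.008 0.024 0.047 0.0037 0.0118 -0.0029 -1; 0.005 0.024 0.047 0.0037 0.0118 -0.0029 -1; 0.004 0.025 0.046 0.0037 0.0118 -0.0029 -1
2 | 0.091 0 -0.042 0 0 0 -1; 0.09 -0 -0.043 0 0 0 -1
```

Request:
arm_command(series="0 0.025 0.047 0.0037 0.0118 -0.003 -1; 0 0.025 0.047 0.0037 0.0118 -0.003 -1; 0 0.025 0.047 0.0037 0.0118 -0.003 -1; 0 0.025 0.047 0.0037 0.0118 -0.003 -1; 0 0 0 0 0 0 -1; 0 0 0 0 0 0 -1")

```text
clock: 9.13
position: [0.4318, -0.0738, 0.0923]
ee_rot: [0.858, 0.084, 0.492, -0.121]
contact_force: [-0.3, -0.4, -3.4]
width: 0.0251
```

Run:
```python
from fit import *
d=np.load('g1.npz');g=(R.from_quat(d['q']),d['p'])
r,p=Rt();rt=tool(-25,-.345);s=manip.get_state();print(p,np.round(s['qpos'],2),np.degrees((r.inv()*rt).as_rotvec()))
r2,p2=rows(r,p,rt,np.array([.44,-.08,.0625]),-1,step=.008)
```

```text
[ 0.43176481 -0.07375035  0.09230157] [-0.39  0.03  2.4   0.35  0.2  -1.98] [ 1.85086852  5.06176654 -2.62732959]
4 | 0.076 -0.011 -0.016 0.0026 0.007 -0.0036 -1; 0.077 -0.01 -0.015 0.0026 0.007 -0.0036 -1; 0.078 -0.009 -0.012 0.0026 0.007 -0.0036 -1; 0.077 -0.009 -0.011 0.0026 0.007 -0.0036 -1
```

Request:
arm_command(series="0.077 -0.01 -0.015 0.0026 0.007 -0.0036 -1; 0.077 -0.01 -0.015 0.0026 0.007 -0.0036 -1; 0.077 -0.01 -0.013 0.0026 0.007 -0.0036 -1; 0.077 -0.01 -0.011 0.0026 0.007 -0.0036 -1; 0 0 0 0 0 0 -1; 0 0 0 0 0 0 -1; 0 0 0 0 0 0 -1")

```text
clock: 9.72
position: [0.4386, -0.0799, 0.062]
ee_rot: [0.83, 0.094, 0.53, -0.145]
contact_force: [-0.1, 0.9, -3.4]
width: 0.025
```

Run:
```python
from fit import *
d=np.load('g1.npz');g=(R.from_quat(d['q']),d['p'])
r,p=Rt();rt=tool(-25,-.345);s=manip.get_state();print(p,np.round(s['qpos'],2),np.degrees((r.inv()*rt).as_rotvec()),s['contact_force'])
print([np.round(held(g,(r,p),P),4) for P in[(0,-.0665,0),(0,.0535,0),(0,.0535,.022),(0,-.0665,.022)]])
rows(r,p,r,p-[0,0,.001],-1)
```

```text
[ 0.43857884 -0.07986201  0.06195005] [-0.33  0.12  2.36 -0.02  0.23 -1.54] [-0.15070916 -0.08792778 -0.04170144] [-0.07355538  0.92944162 -3.44604689]
[array([ 0.4246, -0.0876,  0.0019]), array([0.465 , 0.0254, 0.0022]), array([0.4446, 0.0327, 0.0062]), array([ 0.4042, -0.0803,  0.0058])]
1 | 0.009 -0 -0.004 0 0 0 -1
```

Request:
arm_command(series="0.009 0 -0.004 0 0 0 -1; 0 0 0 0 0 0 -1; 0 0 0 0 0 0 -1")

```text
clock: 9.97
position: [0.4391, -0.0802, 0.0614]
ee_rot: [0.831, 0.093, 0.529, -0.145]
contact_force: [0.2, -0.2, -3.0]
width: 0.0249
```

Request:
arm_command(series="0.009 0 -0.004 0 0 0 -1; 0 0 0 0 0 0 -1; 0 0 0 0 0 0 -1")

```text
clock: 10.22
position: [0.4396, -0.0804, 0.0605]
ee_rot: [0.831, 0.093, 0.529, -0.145]
contact_force: [0.1, -1.0, -2.8]
width: 0.025
```

Request:
arm_command(series="0.009 0 -0.004 0 0 0 -1; 0 0 0 0 0 0 -1; 0 0 0 0 0 0 -1")

```text
clock: 10.47
position: [0.4399, -0.0805, 0.0603]
ee_rot: [0.831, 0.093, 0.529, -0.145]
contact_force: [-5.3, -0.8, 10.2]
width: 0.0251
```

Request:
arm_command(series="0 0 0 0 0 0 -0.35; 0 0 0 0 0 0 -0.35; 0 0 0 0 0 0 -0.3; 0 0 0 0 0 0 -0.2; 0 0 0 0 0 0 0; 0 0 0 0 0 0 0.1; 0 0 0 0 0 0 0.1; 0 0 0 0 0 0 0.1", squeeze=90)

```text
clock: 11.13
position: [0.4395, -0.0803, 0.0593]
ee_rot: [0.831, 0.093, 0.529, -0.145]
contact_force: [-0.1, 0.3, 0.0]
width: 0.0469
```

Run:
```python
from h import *
r,p=Rt();s=manip.get_state();print(s['clock'],s['width'],s['contact_force'])
b=get_image('wrist')[:,:,::-1];a=get_image('side')[:,:,::-1][120:280,240:480]
c=get_image('scene')[:,:,::-1][140:290,180:405]
cv2.imwrite('pics/s7c.png',np.vstack([cv2.resize(a,(450,300)),cv2.resize(b[40:400,100:540],(450,300))]))
r2,p2=rows(r,p,r,p-.1*r.apply([1,0,0]),.1)
```

```text
11.1333 0.046894714706520055 [-0.11811223  0.27292111  0.01311845]
4 | -0.25 -0 0 0 0 0 0.1; -0.25 0 -0 0 0 0 0.1; -0.25 0 -0 0 0 0 0.1; -0.25 0 -0 0 0 0 0.1
```

View pics/s7c.png

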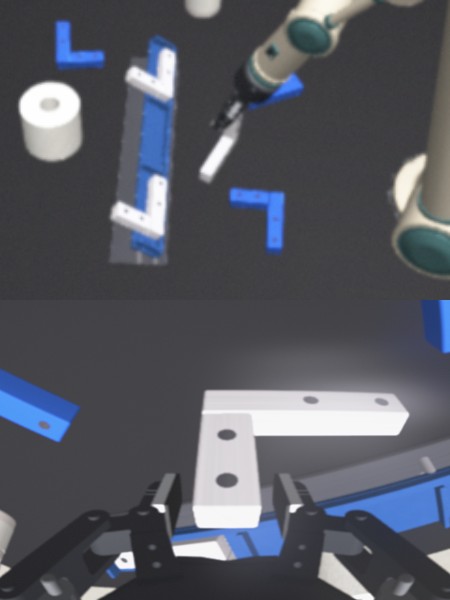

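It is standing upright on the bench (short arm end face at ~(227,515) in the crop). Next: retreat, tilt to the other side, measure the top end face.

Run:
```python
from fit import *
r,p=Rt();G=np.array([.4196,-.072,.075]);rt=tool(35,-.345);xt=rt.apply([1,0,0]);tcp=G+.019*xt
print(tcp,[np.round(k,3) for k in q23(tcp,xt)][:4],[np.round(k,3) for k in q23(tcp-.1*xt,xt)][:4])
p2=p-.1*r.apply([1,0,0]);print(p2)
rows(r,p2,rt,tcp-.10*xt,.1,ang=6)
```

```text
[ 0.4093442  -0.06831435  0.05943611] [np.float64(-0.338), array([0.551, 1.71 ]), np.float64(2.261), np.float64(1.492)] [np.float64(-0.339), array([0.535, 1.487]), np.float64(2.022), np.float64(1.73)]
[ 0.39974913 -0.06600084  0.14992938]
10 | 0.036 0.001 0.057 -0.0001 0.0333 -0 0.1; 0.03 0.001 0.061 -0.0001 0.0333 -0 0.1; 0.023 0.002 0.064 -0.0001 0.0333 -0 0.1; 0.017 0.001 0.065 -0.0001 0.0333 -0 0.1; 0.01 0.001 0.067 -0.0001 0.0333 -0 0.1; 0.003 0.001 0.068 -0.0001 0.0333 -0 0.1; -0.005 0.001 0.067 -0.0001 0.0333 -0 0.1; -0.011 0.001 0.067 -0.0001 0.0333 -0 0.1; -0.019 0.001 0.065 -0.0001 0.0333 -0 0.1; -0.025 0.001 0.063 -0.0001 0.0333 -0 0.1
```

Request:
arm_command(series="-0.15 0 0 0 0 0 0.1; -0.25 0 0 0 0 0 0.1; -0.25 0 0 0 0 0 0.1; -0.25 0 0 0 0 0 0.1; -0.1 0 0 0 0 0 0.1; 0 0 0 0 0 0 0.1")

```text
clock: 11.78
position: [0.4005, -0.0662, 0.1526]
ee_rot: [0.832, 0.093, 0.527, -0.145]
contact_force: [0.9, -0.5, 0.4]
width: 0.0468
```

Request:
arm_command(series="0.04 0 0.06 0 0.0333 0 0.1; 0.03 0 0.06 0 0.0333 0 0.1; 0.02 0 0.06 0 0.0333 0 0.1; 0.02 0 0.07 0 0.0333 0 0.1; 0.01 0 0.07 0 0.0333 0 0.1; 0 0 0.07 0 0.0333 0 0.1; 0 0 0.07 0 0.0333 0 0.1; -0.01 0 0.07 0 0.0333 0 0.1; -0.02 0 0.06 0 0.0333 0 0.1; -0.03 0 0.06 0 0.0333 0 0.1; 0 0 0 0 0 0 0.1; 0 0 0 0 0 0 0.1")

```text
clock: 12.78
position: [0.4642, -0.0895, 0.138]
ee_rot: [0.453, 0.154, 0.875, -0.079]
contact_force: [-0.9, 0.2, -0.5]
width: 0.047
```

Run:
```python
from fit import *
r,p=Rt();s=manip.get_state();print(s['clock'],p,np.round(s['qpos'],2),np.degrees((r.inv()*tool(35,-.345)).as_rotvec()))
im=get_image('wrist')[:,:,::-1].copy();cv2.imwrite('pics/w8.png',im);np.savez('w8.npz',q=r.as_quat(),p=p)
pose=(r,p)
c=np.array([.4196,-.072,0]);h=R.from_euler('z',-.345)
for a,b,z in[(11,13,95),(-11,13,95),(-11,-13,95),(11,-13,95),(-11,107,26),(11,107,26),(11,107,0),(11,-13,0)]:
    P=c+h.apply(np.array([a,b,0])/1e3)+[0,0,z/1e3];u=proj('wrist',P,pose);print((a,b,z),np.round(u));cv2.circle(im,(int(u[0]),int(u[1])),2,(0,0,255),-1)
cv2.imwrite('pics/w8m.png',cv2.resize(im[0:330,140:540],(800,660))[:600])
```

```text
12.7833 [ 0.46423889 -0.08950365  0.13797373] [-0.34  0.54  1.48  0.    1.73 -1.57] [-0.08267688 -0.26309232 -0.13266975]
(11, 13, 95) [340. 213.]
(-11, 13, 95) [340. 183.]
(-11, -13, 95) [303. 183.]
(11, -13, 95) [303. 213.]
(-11, 107, 26) [432. 208.]
(11, 107, 26) [435. 230.]
(11, 107, 0) [426. 235.]
(11, -13, 0) [308. 237.]
```

View pics/w8m.png

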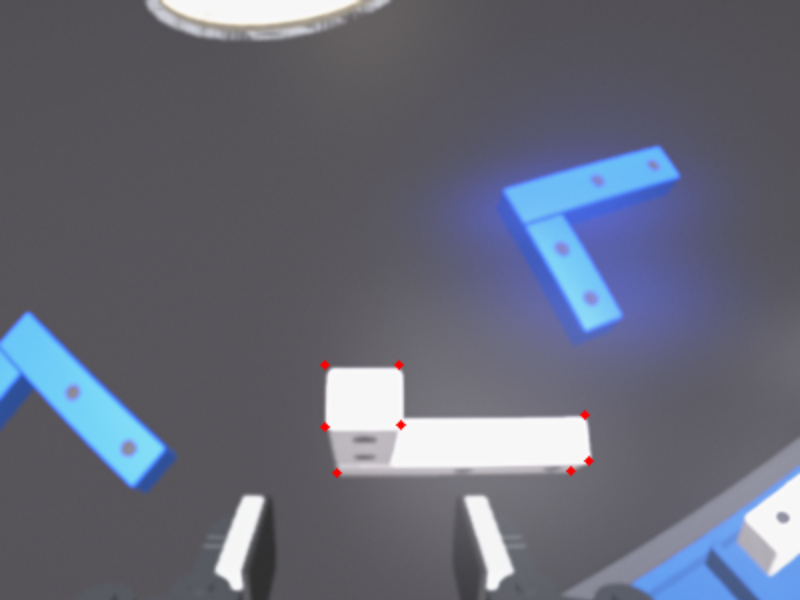

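The predicted corners (red) match the standing bracket within ~2 px (about 1 mm). Moving in.

Run:
```python
from fit import *
c=np.array([.4196,-.072,0])+R.from_euler('z',-.345).apply([.0012,.0007,0]);np.savez('stand.npz',c=c)
G=c+[0,0,.076];rt=tool(35,-.345);xt=rt.apply([1,0,0]);tcp=G+.019*xt
r,p=Rt();rows(r,p,rt,tcp,.1,step=.013)
```

```text
8 | 0.122 0.002 -0.001 -0 -0.0001 -0.0001 0.1; 0.122 0.002 -0.001 -0 -0.0001 -0.0001 0.1; 0.122 0.003 -0.001 -0 -0.0001 -0.0001 0.1; 0.121 0.002 -0.001 -0 -0.0001 -0.0001 0.1; 0.122 0.002 -0.001 -0 -0.0001 -0.0001 0.1; 0.122 0.003 -0.001 -0 -0.0001 -0.0001 0.1; 0.122 0.002 -0.001 -0 -0.0001 -0.0001 0.1; 0.122 0.003 -0.001 -0 -0.0001 -0.0001 0.1
```

Request:
arm_command(series="0.12 0.002 0 0 0 0 0.1; 0.12 0.002 0 0 0 0 0.1; 0.12 0.002 0 0 0 0 0.1; 0.12 0.002 0 0 0 0 0.1; 0.12 0.002 0 0 0 0 0.1; 0.12 0.002 0 0 0 0 0.1; 0.12 0.002 0 0 0 0 0.1; 0.13 0.002 0 0 0 0 0.1; 0 0 0 0 0 0 0.1; 0 0 0 0 0 0 0.1")

```text
clock: 13.67
position: [0.411, -0.0682, 0.0634]
ee_rot: [0.456, 0.153, 0.873, -0.079]
contact_force: [0.6, -0.1, 0.0]
width: 0.0466
```

Request:
arm_command(series="0 0 0 0 0 0 -1; 0 0 0 0 0 0 -1; 0 0 0 0 0 0 -1; 0 0 0 0 0 0 -1; 0 0 0 0 0 0 -1; 0 0 0 0 0 0 -1; 0 0 0 0 0 0 -1; 0 0 0 0 0 0 -1", squeeze=100)

```text
clock: 14.33
position: [0.4127, -0.0692, 0.0634]
ee_rot: [0.456, 0.153, 0.873, -0.08]
contact_force: [0.1, -2.0, 6.8]
width: 0.0245
```

Run:
```python
from fit import *
r,p=Rt();s=manip.get_state();print(s['clock'],p,s['width'],s['contact_force'],np.degrees((r.inv()*tool(35,-.345)).as_rotvec()))
np.savez('g2.npz',q=r.as_quat(),p=p)
c=np.load('stand.npz')['c']
# bracket frame in world at stand: x up, y_b: toward short-arm end = right (-lateral), z_b: away from robot (+z away)
h=R.from_euler('z',-.345)
xb=np.array([0,0,1.]);yb=h.apply([0,-1,0]);zb=np.cross(xb,yb);print('zb',zb)
RB=R.from_matrix(np.c_[xb,yb,zb]);ob=c+[0,0,.013]-.047*yb
# bracket in tool
rel_r=r.inv()*RB;rel_p=r.inv().apply(ob-p)
np.savez('rel.npz',q=rel_r.as_quat(),p=rel_p)
# final
def final(x,y,z):
    rt=BED*rel_r.inv();return rt,bedp(x,y,z)-rt.apply(rel_p)
for P in[(.013,0,.011),(.02,0,.03)]:
    rt,pt=final(*P);xt=rt.apply([1,0,0]);print(P,pt,xt,rt.apply([0,1,0]),[np.round(k,3) for k in q23(pt,xt)][:4])
rows(r,p,r,p+[0,0,.10],-1,step=.02)
```

```text
14.3333 [ 0.41272083 -0.06921463  0.06342021] 0.024547412003719276 [ 0.13107289 -1.97637651  6.84321672] [-0.06731713  0.09966995 -0.09158328]
zb [ 0.94107545 -0.33819668  0.        ]
(0.013, 0, 0.011) [0.58763502 0.0301319  0.07332934] [-0.34210487 -0.03264018 -0.93909471] [ 0.0897967  -0.9959583   0.00190436] [np.float64(-0.039), array([0.604, 1.423]), np.float64(2.026), np.float64(1.463)]
(0.02, 0, 0.03) [0.58249226 0.02966534 0.09290827] [-0.34210487 -0.03264018 -0.93909471] [ 0.0897967  -0.9959583   0.00190436] [np.float64(-0.04), array([0.58 , 1.415]), np.float64(1.995), np.float64(1.495)]
5 | -0.164 0 -0.114 0 0 0 -1; -0.164 0 -0.115 0 0 0 -1; -0.164 0 -0.114 0 0 0 -1; -0.164 0.001 -0.115 0 0 0 -1; -0.164 -0 -0.114 0 0 0 -1
```

Run:
```python
from fit import *
g=np.load('rel.npz');rel=(R.from_quat(g['q']),g['p'])
r,p=Rt();r1,p1=rows(r,p,r,p+[0,0,.03],-1,step=.015)
r2,p2=rows(r1,p1,tool(0,-.345),np.array([.42,-.06,.23]),-1,ang=4.5)
print('q5dn',q23(p2,np.array([0,0,-1.]))[:4])
r3,p3=rows(r2,p2,tool(0,flip=True),np.array([.50,.03,.23]),-1,ang=6)
```

```text
2 | -0.123 0 -0.086 0 0 0 -1; -0.123 0 -0.086 0 0 0 -1
8 | -0.143 0.014 -0.094 -0.0001 -0.0242 -0 -1; -0.149 0.014 -0.083 -0.0001 -0.0242 -0 -1; -0.155 0.014 -0.071 -0.0001 -0.0242 -0 -1; -0.16 0.014 -0.059 -0.0001 -0.0242 -0 -1; -0.165 0.015 -0.047 -0.0001 -0.0242 -0 -1; -0.167 0.014 -0.034 -0.0001 -0.0242 -0 -1; -0.169 0.014 -0.021 -0.0001 -0.0242 -0 -1; -0.171 0.014 -0.009 -0.0001 -0.0242 -0 -1
q5dn (np.float64(-0.30760744108939375), array([0.0457806 , 1.79702596]), np.float64(1.8428065627339143), np.float64(1.298786090855879))
26 | 0 0.043 0.017 0.0331 -0 0 -1; 0 0.045 0.013 0.0331 -0 0 -1; 0 0.045 0.008 0.0331 -0 0 -1; 0 0.046 0.003 0.0331 -0 0 -1; 0 0.047 -0.001 0.0331 -0 0 -1; 0 0.046 -0.007 0.0331 -0 0 -1; 0 0.045 -0.011 0.0331 -0 0 -1; 0 0.043 -0.015 0.0331 -0 0 -1; 0 0.042 -0.02 0.0331 -0 0 -1; 0.001 0.039 -0.025 0.0331 -0 0 -1; -0 0.037 -0.028 0.0331 -0 0 -1; -0 0.034 -0.032 0.0331 -0 0 -1
26 | -0 0.03 -0.035 0.0331 -0 0 -1; -0 0.026 -0.038 0.0331 -0 0 -1; -0 0.022 -0.041 0.0331 -0 0 -1; -0 0.018 -0.043 0.0331 -0 0 -1; -0 0.013 -0.044 0.0331 -0 0 -1; -0 0.008 -0.046 0.0331 -0 0 -1; -0 0.004 -0.046 0.0331 -0 0 -1; 0 -0.001 -0.046 0.0331 -0 0 -1; 0 -0.006 -0.046 0.0331 -0 0 -1; 0 -0.01 -0.045 0.0331 -0 0 -1; 0 -0.016 -0.044 0.0331 -0 0 -1; 0 -0.019 -0.042 0.0331 -0 0 -1
26 | 0 -0.024 -0.04 0.0331 -0 0 -1; 0 -0.028 -0.037 0.0331 -0 0 -1
```

Lift and tilt; then roll in place (translation afterwards).

Request:
arm_command(series="-0.06 0 -0.04 0 0 0 -1; -0.12 0 -0.09 0 0 0 -1; -0.12 0 -0.09 0 0 0 -1; -0.14 0.014 -0.09 0 -0.0242 0 -1; -0.15 0.014 -0.08 0 -0.0242 0 -1; -0.15 0.014 -0.07 0 -0.0242 0 -1; -0.16 0.014 -0.06 0 -0.0242 0 -1; -0.16 0.014 -0.05 0 -0.0242 0 -1; -0.17 0.014 -0.03 0 -0.0242 0 -1; -0.17 0.014 -0.02 0 -0.0242 0 -1; -0.13 0.014 -0.01 0 -0.0242 0 -1; 0 0 0 0 0 0 -1")

```text
clock: 15.33
position: [0.417, -0.0583, 0.2337]
ee_rot: [0.698, 0.122, 0.695, -0.121]
contact_force: [-1.2, 0.7, -3.5]
width: 0.0247
```

Request:
arm_command(series="0 0 0 0.033 0 0 -1; 0 0 0 0.033 0 0 -1; 0 0 0 0.033 0 0 -1; 0 0 0 0.033 0 0 -1; 0 0 0 0.033 0 0 -1; 0 0 0 0.033 0 0 -1; 0 0 0 0.033 0 0 -1; 0 0 0 0.033 0 0 -1; 0 0 0 0.033 0 0 -1; 0 0 0 0.033 0 0 -1; 0 0 0 0.033 0 0 -1; 0 0 0 0.033 0 0 -1")

```text
clock: 16.33
position: [0.4181, -0.0592, 0.2292]
ee_rot: [-0.491, -0.506, -0.496, 0.507]
contact_force: [-0.4, -0.3, -2.7]
width: 0.0244
```

Request:
arm_command(series="0 0 0 0.033 0 0 -1; 0 0 0 0.033 0 0 -1; 0 0 0 0.033 0 0 -1; 0 0 0 0.033 0 0 -1; 0 0 0 0.033 0 0 -1; 0 0 0 0.033 0 0 -1; 0 0 0 0.033 0 0 -1; 0 0 0 0.033 0 0 -1; 0 0 0 0.033 0 0 -1; 0 0 0 0.033 0 0 -1; 0 0 0 0.033 0 0 -1; 0 0 0 0 0 0 -1")

```text
clock: 17.33
position: [0.4182, -0.0591, 0.2293]
ee_rot: [-0.142, -0.691, -0.145, 0.694]
contact_force: [0.4, -0.2, -3.3]
width: 0.0246
```

```bash
cat >> fit.py <<'E'
if os.path.exists('rel.npz'):
    _g=np.load('rel.npz');RELR=R.from_quat(_g['q']);RELP=_g['p']
    def final(x,y,z,pitch=0):
        rt=BED*R.from_euler('y',pitch,degrees=True)*RELR.inv();return rt,bedp(x,y,z)-rt.apply(RELP)
    def inbed(r,p):
        b=BED.inv()*(r*RELR);return BED.inv().apply(p+r.apply(RELP)-O),np.degrees(b.as_rotvec())
E
python3 - <<'E'
from fit import *
r,p=Rt();s=manip.get_state();print(s['clock'],p,s['width'],s['contact_force'],np.round(s['qpos'],2))
b0,t0=final(.03,0,.06);print(b0.as_matrix()[:,0],t0)
rows(r,p,b0,t0,-1,ang=4,step=.025)
E
```

```text
17.3333 [ 0.41824557 -0.05913163  0.22931662] 0.024560691107841863 [ 0.41515088 -0.16727284 -3.28904505] [-0.31  0.05  1.8   0.    1.3   0.86]
[-0.34210487 -0.03264018 -0.93909471] [0.57351336 0.02885077 0.12321859]
9 | 0.117 -0.021 -0.198 0.0112 -0.0121 -0.0017 -1; 0.11 -0.027 -0.201 0.0112 -0.0121 -0.0017 -1; 0.102 -0.033 -0.204 0.0112 -0.0121 -0.0017 -1; 0.095 -0.04 -0.206 0.0112 -0.0121 -0.0017 -1; 0.087 -0.048 -0.209 0.0112 -0.0121 -0.0017 -1; 0.079 -0.054 -0.209 0.0112 -0.0121 -0.0017 -1; 0.072 -0.061 -0.211 0.0112 -0.0121 -0.0017 -1; 0.064 -0.068 -0.211 0.0112 -0.0121 -0.0017 -1; 0.056 -0.075 -0.211 0.0112 -0.0121 -0.0017 -1
```

Request:
arm_command(series="0.05 -0.02 -0.2 0.0112 -0.0121 -0.0017 -1; 0.07 -0.03 -0.2 0.0112 -0.0121 -0.0017 -1; 0.1 -0.03 -0.2 0.0112 -0.0121 -0.0017 -1; 0.1 -0.04 -0.21 0.0112 -0.0121 -0.0017 -1; 0.09 -0.05 -0.21 0.0112 -0.0121 -0.0017 -1; 0.08 -0.05 -0.21 0.0112 -0.0121 -0.0017 -1; 0.07 -0.06 -0.21 0.0112 -0.0121 -0.0017 -1; 0.06 -0.07 -0.21 0.0112 -0.0121 -0.0017 -1; 0.06 -0.07 -0.21 0.0112 -0.0121 -0.0017 -1; 0 0 0 0 0 0 -1; 0 0 0 0 0 0 -1")

```text
clock: 18.25
position: [0.5751, 0.0285, 0.132]
ee_rot: [-0.04, -0.573, -0.026, 0.818]
contact_force: [-1.3, -0.9, -3.6]
width: 0.0242
```

Run:
```python
from fit import *
r,p=Rt();s=manip.get_state();print(s['clock'],p,s['width'],s['contact_force'],np.round(s['qpos'],2))
print(inbed(r,p))
im=get_image('wrist')[:,:,::-1];cv2.imwrite('pics/w9.png',im);np.savez('w9.npz',q=r.as_quat(),p=p)
# predicted pixels of bracket corners, no slip; measure lower/other via mask
hsv=cv2.cvtColor(im.copy(),cv2.COLOR_BGR2HSV);m=((hsv[...,1]<50)&(hsv[...,2]>150)).astype(np.uint8)
for c in cv2.findContours(m,cv2.RETR_EXTERNAL,cv2.CHAIN_APPROX_NONE)[0]:
    if cv2.contourArea(c)>150:print(cv2.boundingRect(c),cv2.approxPolyDP(c,3,True).reshape(-1,2).tolist())
for P in[(82,60,11),(82,34,11),(13,34,11),(13,-60,11),(-13,-60,11),(-13,60,11),(82,60,-11),(82,34,-11),(-13,-60,-11),(-13,60,-11)]:
    print(P,np.round(proj('wrist',p+r.apply(RELP+RELR.apply(np.array(P)/1e3)),(r,p))))
r1,p1=final(.022,0,.030);rows(r,p,r1,p1,-1,step=.012,ang=3)
```

```text
18.25 [0.57512964 0.0285104  0.13195642] 0.024204175483765942 [-1.33957537 -0.94801025 -3.62712977] [-0.04  0.54  1.39 -0.05  1.56  1.45]
(array([ 0.03650944, -0.00072146,  0.06613989]), array([ 0.09010887, -0.04252913,  0.25391759]))
(0, 338, 119, 62) [[0, 374], [0, 399], [118, 399], [105, 379], [49, 361], [18, 338], [21, 341], [10, 366]]
(376, 257, 99, 37) [[474, 285], [470, 257], [376, 262], [382, 284], [390, 293]]
(292, 249, 60, 50) [[293, 250], [294, 297], [351, 295], [349, 249]]
(590, 244, 50, 68) [[639, 244], [628, 258], [627, 268], [614, 276], [590, 311], [639, 289], [635, 274]]
(0, 221, 43, 57) [[0, 221], [0, 239], [4, 244], [0, 243], [0, 257], [5, 257], [22, 276], [40, 277], [42, 273]]
(608, 208, 32, 53) [[636, 208], [617, 222], [608, 237], [622, 260], [625, 249], [639, 234]]
(488, 165, 101, 61) [[588, 211], [585, 198], [574, 195], [569, 168], [547, 165], [544, 168], [548, 192], [503, 215], [497, 196], [498, 216], [488, 224], [569, 222], [586, 217]]
(72, 165, 187, 63) [[76, 172], [74, 196], [138, 225], [258, 226], [253, 220], [253, 195], [148, 195], [146, 214], [142, 216], [97, 192], [101, 165], [80, 166]]
(405, 0, 157, 25) [[405, 0], [498, 24], [530, 21], [561, 1]]
(82, 60, 11) [295. 302.]
(82, 34, 11) [357. 302.]
(13, 34, 11) [345. 298.]
(13, -60, 11) [477. 289.]
(-13, -60, 11) [462. 290.]
(-13, 60, 11) [306. 297.]
(82, 60, -11) [295. 251.]
(82, 34, -11) [356. 251.]
(-13, -60, -11) [460. 262.]
(-13, 60, -11) [306. 267.]
4 | 0.081 -0.001 -0.054 0.0003 -0.0001 -0.0002 -1; 0.081 -0.002 -0.054 0.0003 -0.0001 -0.0002 -1; 0.082 -0.001 -0.054 0.0003 -0.0001 -0.0002 -1; 0.081 -0.002 -0.053 0.0003 -0.0001 -0.0002 -1
```

Request:
arm_command(series="0.08 0 -0.05 0 0 0 -1; 0.08 0 -0.05 0 0 0 -1; 0.08 0 -0.05 0 0 0 -1; 0.08 0 -0.05 0 0 0 -1; 0 0 0 0 0 0 -1; 0 0 0 0 0 0 -1")

```text
clock: 18.8
position: [0.5818, 0.0285, 0.0978]
ee_rot: [-0.039, -0.574, -0.024, 0.818]
contact_force: [-1.0, -0.5, -3.0]
width: 0.0247
```

Run:
```python
from fit import *
r,p=Rt();s=manip.get_state();print(s['clock'],s['contact_force'],inbed(r,p))
r1,p1=final(.020,0,.0145);rows(r,p,r1,p1,-1,step=.006,ang=3)
print('1mm -zbed');rows(r,p,r,p-BED.apply([0,0,.001]),-1);print('1mm -xbed');rows(r,p,r,p-BED.apply([.001,0,0]),-1)
```

```text
18.8 [-0.98220327 -0.46708182 -2.97545023] (array([ 0.02223331, -0.00119933,  0.03440155]), array([-0.08750618, -0.21358693,  0.15156902]))
4 | 0.033 -0.003 -0.038 0 -0.0003 -0.0002 -1; 0.033 -0.003 -0.038 0 -0.0003 -0.0002 -1; 0.033 -0.003 -0.038 0 -0.0003 -0.0002 -1; 0.033 -0.002 -0.038 0 -0.0003 -0.0002 -1
1mm -zbed
1 | 0.006 -0 -0.008 0 0 0 -1
1mm -xbed
1 | 0.008 -0 0.006 0 0 0 -1
```

Request:
arm_command(series="0.033 0 -0.038 0 0 0 -1; 0.033 0 -0.038 0 0 0 -1; 0.033 0 -0.038 0 0 0 -1; 0.033 0 -0.038 0 0 0 -1; 0 0 0 0 0 0 -1; 0 0 0 0 0 0 -1")

```text
clock: 19.3
position: [0.5922, 0.0295, 0.0804]
ee_rot: [-0.039, -0.574, -0.024, 0.817]
contact_force: [-0.6, 0.2, -3.1]
width: 0.0246
```

Request:
arm_command(series="0.006 0 -0.008 0 0 0 -1; 0.006 0 -0.008 0 0 0 -1; 0 0 0 0 0 0 -1; 0 0 0 0 0 0 -1")

```text
clock: 19.63
position: [0.593, 0.0296, 0.0796]
ee_rot: [-0.039, -0.574, -0.024, 0.817]
contact_force: [-0.8, 0.1, -0.9]
width: 0.0246
```

Request:
arm_command(series="0.006 0 -0.008 0 0 0 -1; 0 0 0 0 0 0 -1; 0 0 0 0 0 0 -1")

```text
clock: 19.88
position: [0.5932, 0.0296, 0.0793]
ee_rot: [-0.039, -0.574, -0.024, 0.818]
contact_force: [-2.0, 0.4, 5.0]
width: 0.0248
```

Run:
```python
from fit import *
r,p=Rt();s=manip.get_state();print(s['clock'],s['contact_force'],s['moment'],inbed(r,p))
```

```text
19.8833 [-2.01231981  0.44940058  4.97145335] [ 0.17546482  0.75922526 -0.02265744] (array([ 0.0210411 , -0.00118735,  0.01256917]), array([-0.09526943, -0.23768492,  0.16833009]))
```

Request:
arm_command(series="0.008 0 0.006 0 0 0 -1; 0.008 0 0.006 0 0 0 -1; 0.008 0 0.006 0 0 0 -1; 0.008 0 0.006 0 0 0 -1; 0.008 0 0.006 0 0 0 -1; 0 0 0 0 0 0 -1; 0 0 0 0 0 0 -1")

```text
clock: 20.47
position: [0.5893, 0.0291, 0.0765]
ee_rot: [-0.039, -0.574, -0.024, 0.817]
contact_force: [-1.4, 0.6, 5.3]
width: 0.0246
```

Request:
arm_command(series="0.008 0 0.006 0 0 0 -1; 0.008 0 0.006 0 0 0 -1; 0 0 0 0 0 0 -1; 0 0 0 0 0 0 -1")

```text
clock: 20.8
position: [0.5877, 0.0289, 0.0754]
ee_rot: [-0.039, -0.574, -0.024, 0.817]
contact_force: [-1.9, 0.0, 5.5]
width: 0.0249
```

Request:
arm_command(series="0.008 0 0.006 0 0 0 -1; 0 0 0 0 0 0 -1; 0 0 0 0 0 0 -1")

```text
clock: 21.05
position: [0.5869, 0.0288, 0.0748]
ee_rot: [-0.039, -0.574, -0.024, 0.817]
contact_force: [-1.4, -0.2, 5.7]
width: 0.0245
```

Run:
```python
from fit import *
r,p=Rt();s=manip.get_state();print(s['clock'],BED.inv().apply(s['contact_force']),s['moment'],inbed(r,p))
```

```text
21.05 [ 2.13280216 -0.04525082  5.4274982 ] [0.04291078 0.69294674 0.07672248] (array([ 0.01326773, -0.00135449,  0.01256242]), array([-0.10236035, -0.28051361,  0.18060589]))
```

Not at the rib yet; continue in 1 mm steps.

Request:
arm_command(series="0.008 0 0.006 0 0 0 -1; 0 0 0 0 0 0 -1; 0 0 0 0 0 0 -1")

```text
clock: 21.3
position: [0.5863, 0.0287, 0.0744]
ee_rot: [-0.039, -0.575, -0.024, 0.817]
contact_force: [-0.3, 0.5, 5.2]
width: 0.0245
```

Request:
arm_command(series="0.008 0 0.006 0 0 0 -1; 0 0 0 0 0 0 -1; 0 0 0 0 0 0 -1")

```text
clock: 21.55
position: [0.5862, 0.0288, 0.0744]
ee_rot: [-0.039, -0.575, -0.024, 0.817]
contact_force: [-1.2, 0.7, 8.3]
width: 0.0248
```

Request:
arm_command(series="0.008 0 0.006 0 0 0 -1; 0 0 0 0 0 0 -1; 0 0 0 0 0 0 -1")

```text
clock: 21.8
position: [0.5862, 0.0287, 0.0745]
ee_rot: [-0.039, -0.576, -0.024, 0.816]
contact_force: [1.2, 0.0, 9.3]
width: 0.0248
```

Run:
```python
from fit import *
r,p=Rt();s=manip.get_state();print(s['clock'],BED.inv().apply(s['contact_force']),s['moment'],inbed(r,p))
```

```text
21.8 [ 6.3489653  -0.09638574  6.95226976] [ 0.19144966  0.77743143 -0.04431217] (array([ 0.01248654, -0.00139331,  0.0124167 ]), array([-0.11790413, -0.53568216,  0.18140601]))
```

Request:
arm_command(series="0.008 0 0.006 0 0 0 -1; 0 0 0 0 0 0 -1; 0 0 0 0 0 0 -0.38; 0 0 0 0 0 0 -0.34; 0 0 0 0 0 0 -0.25; 0 0 0 0 0 0 -0.1; 0 0 0 0 0 0 0.04; 0 0 0 0 0 0 0.04; 0 0 0 0 0 0 0.04")

```text
clock: 22.55
position: [0.5838, 0.0287, 0.0714]
ee_rot: [-0.039, -0.574, -0.024, 0.817]
contact_force: [0.1, -0.3, -0.8]
width: 0.0444
```

Request:
arm_command(series="-0.1 0 0 0 0 0 0.04; -0.2 0 0 0 0 0 0.04; -0.25 0 0 0 0 0 0.04; -0.25 0 0 0 0 0 0.04; -0.25 0 0 0 0 0 0.04; -0.1 0 0 0 0 0 0.04; 0 0 0 0 0 0 0.04; 0 0 0 0 0 0 0.04")

```text
clock: 23.22
position: [0.6225, 0.0328, 0.1798]
ee_rot: [-0.039, -0.575, -0.024, 0.817]
contact_force: [0.6, -0.1, -0.9]
width: 0.0441
```

Run:
```python
from fit import *
r,p=Rt();s=manip.get_state();print(s['clock'],p,s['contact_force'],s['width'])
im=get_image('wrist')[:,:,::-1].copy();cv2.imwrite('pics/w10.png',im);np.savez('w10.npz',q=r.as_quat(),p=p)
hsv=cv2.cvtColor(im,cv2.COLOR_BGR2HSV);m=((hsv[...,1]<50)&(hsv[...,2]>140)).astype(np.uint8)
for c in cv2.findContours(m,cv2.RETR_EXTERNAL,cv2.CHAIN_APPROX_NONE)[0]:
    if cv2.contourArea(c)>300:print(cv2.boundingRect(c),cv2.approxPolyDP(c,3,True).reshape(-1,2).tolist())
for P in[(.095,.06),(.095,.034),(.026,.034),(.026,-.06),(0,-.06),(0,.06)]:print(P,np.round(proj('wrist',bedp(P[0],P[1]-.0014,.022),(r,p))),np.round(proj('wrist',bedp(P[0],P[1]-.0014,0),(r,p))))
```

```text
23.2167 [0.62249811 0.03276656 0.17982234] [ 0.61554783 -0.14810857 -0.93180129] 0.044068985264149756
(573, 235, 67, 72) [[627, 235], [617, 237], [601, 252], [597, 260], [600, 268], [573, 306], [625, 283], [639, 262], [636, 250], [623, 255], [607, 274], [603, 267], [617, 249], [629, 242]]
(124, 182, 147, 49) [[127, 186], [125, 206], [170, 228], [270, 229], [266, 204], [181, 205], [178, 222], [147, 204], [148, 182]]
(458, 181, 91, 47) [[458, 227], [538, 224], [548, 219], [545, 203], [523, 203], [517, 182], [498, 181], [499, 202], [468, 220], [464, 205], [466, 219]]
(305, 180, 124, 51) [[306, 180], [306, 210], [312, 230], [419, 229], [427, 224], [425, 204], [340, 204], [337, 180]]
(0, 177, 70, 99) [[0, 177], [0, 197], [31, 241], [0, 202], [0, 249], [22, 273], [25, 271], [14, 259], [33, 257], [47, 274], [68, 275]]
(356, 0, 167, 85) [[356, 0], [362, 26], [376, 50], [403, 73], [438, 84], [460, 83], [489, 71], [512, 46], [522, 16], [522, 0], [476, 0], [474, 15], [465, 26], [443, 31], [422, 17], [416, 0]]
(0.095, 0.06) [307. 206.] [308. 178.]
(0.095, 0.034) [342. 206.] [341. 178.]
(0.026, 0.034) [337. 225.] [337. 203.]
(0.026, -0.06) [430. 224.] [428. 203.]
(0, -0.06) [422. 229.] [421. 210.]
(0, 0.06) [311. 231.] [311. 210.]
```

Request:
arm_command(series="-0.3 0 0 0 0 0 0.04; -0.3 0 0 0 0 0 0.04; -0.3 0 0 0 0 0 0.04; -0.3 0 0 0 0 0 0.04; 0 0 0 0 0 0 0.04; 0 0 0 0 0 0 0.04; 0 0 0 0 0 0 0.04")

```text
clock: 23.85
position: [0.6621, 0.037, 0.2907]
ee_rot: [-0.039, -0.573, -0.024, 0.818]
contact_force: [-0.9, -0.4, -0.6]
width: 0.0444
```

Run:
```python
from fit import *
r,p=Rt();s=manip.get_state();print(s['clock'],p)
w=cv2.imread('pics/w10.png');a=get_image('side')[:,:,::-1];c=get_image('scene')[:,:,::-1]
cv2.imwrite('pics/sc9.png',c);cv2.imwrite('pics/sd9.png',a)
f=lambda im,t:cv2.resize(im,t,interpolation=cv2.INTER_CUBIC)
top=f(w[150:260,100:580],(800,183));mid=f(c[195:250,190:390],(800,220));
L=f(cv2.imread('pics/side0.png')[150:260,290:350],(104,190));Rr=f(a[150:260,290:350],(104,190))
bot=np.zeros((190,800,3),np.uint8);bot[:,:104]=L;bot[:,120:224]=Rr
cv2.imwrite('pics/fin.png',np.vstack([top,mid,bot]))
```

```text
23.85 [0.66214914 0.03700239 0.29071105]
```

View pics/fin.png

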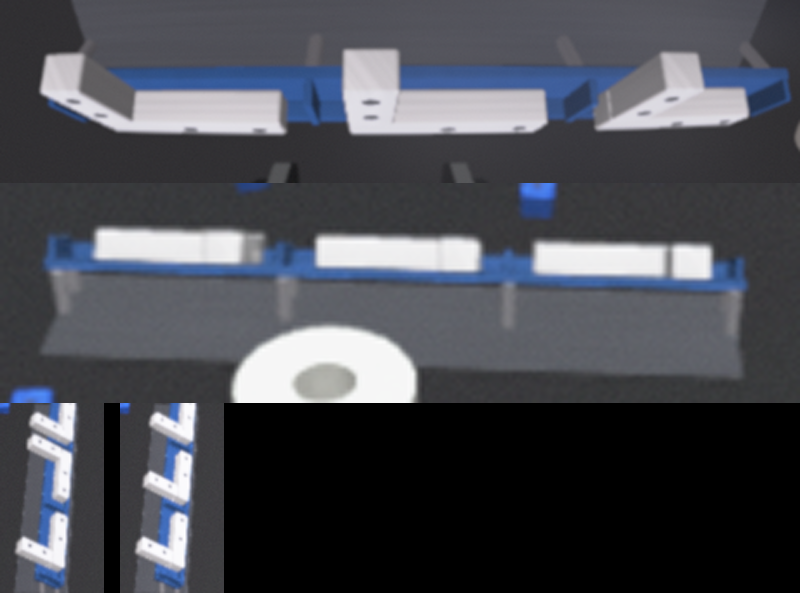

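All three now look alike. One numeric check of the outer edges against the neighbours before handing in.

Run:
```python
from fit import *
d=np.load('w10.npz');pose=(R.from_quat(d['q']),d['p']);n=BED.as_matrix()[:,2]
for q in[(170,228),(270,229),(312,230),(419,229),(458,227),(538,224)]:print(q,np.round(BED.inv().apply(onpl('wrist',q,O+n*.022,n,pose)-O)*1e3,1))
a,b=[cv2.imread(f'pics/{x}') for x in('scene0.png','sc9.png')]
df=(cv2.absdiff(a,b).max(2)>50);print('changed px: right nb',df[200:222,210:254].sum(),'left nb',df[200:225,322:372].sum(),'roll',df[230:290,245:300].sum(),'jar',df[175:216,140:172].sum())
```

```text
(170, 228) [  4.1 217.2  22. ]
(270, 229) [  8.1 100.6  22. ]
(312, 230) [ 3.5 57.6 22. ]
(419, 229) [  1.5 -56.9  22. ]
(458, 227) [   6.6 -101.6   22. ]
(538, 224) [   4.8 -220.    22. ]
changed px: right nb 0 left nb 0 roll 0 jar 0
```

```bash
python3 -c "
from rig import ticket;print(ticket.sign_off())"
```

```text
the job is handed in; nothing more can be done
None
```

The mirrored bracket was the one in the middle lane. I turned it over, laid it back in its own lane and handed the job in at about 24 s of the 56 s. The sign-off gives no verdict.

**How:** I gripped the overhanging short arm, lifted the bracket and stood it on the bench. I then gripped it again from the other side, rolled it half a turn, lowered it onto the bed and pushed it down the slope until the rib stopped it.

**Last checks:**
- **Placing:** The pictures show three matching brackets, with the short arm at the left end.
- **Against the rib:** The long arm's outer edge reads 1.5–3.5 mm in the bed frame. The neighbours, measured the same way, read 4–8 mm, so I take that as camera error; it lies no farther from the rib than they do.
- **Mid-lane:** The bracket is about 1 mm off the middle of the lane.
- **Bystanders:** The other two brackets, the jar and the roll show no changed pixels in the scene picture.

**What disagreed on the way:**
- My first sideways aim was about 22 mm off because I mixed up two frames. I caught it in the wrist picture before touching anything.
- The planned upright angle ran into wrist joint limits. I let go of the bracket on the bench leaning about 10 degrees, and it settled upright.
- With the bracket held over the rack, its picture was up to 7 px off the prediction. I relied on contact with the bed and rib instead.

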